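# Slide the pan under the clamp and pump it tight

### The job

Slide the small two-handled pan along the glass stove top onto the empty middle ring without lifting it, then pump the black trigger of the ratchet clamp against its fixed grip until the rubber pad on the jaw presses the pan snugly against the steel stop behind it. Press firmly but do not crush the thin pan: stop pumping once the pad's coil spring is clearly squeezed but still well short of solid. Work the jaw only with the trigger, leave the canister, bowl and pepper mill where they are, and finish while still holding the trigger squeezed.

Things in the scene. Friction and masses are not known exactly. Their poses are not given: they have to be found in the camera images.
- stove: Fixed station: black glass stove top in a steel frame (220 mm in its x, 540 in y, surface 12 mm above the counter) with three white rings (132 mm diameter) at y = -170, 0, +170 mm; beyond the middle ring a steel stop plate (110 mm wide, 52 above the glass, face at x = +68 mm), before it the ratchet clamp (x -105 to -275). Origin: on the counter under the middle ring. x points from clamp to stop.
- middle_ring (a point): Centre of the middle ring, on the glass.
- pan: Loose thin aluminium pan, round, open, 120 mm diameter, 70 tall, 0.45 to 0.7 kg, slides easily; stands on the left or right ring. Two dark stub handles, one on each side, along the pan's y: each from 58 to 102 mm from the centre, 24 wide (pan's x), 12 thick, mid height 48 above the underside. Origin: centre of the underside. Against the stop its centre is 8 mm beyond the middle ring's.
- jaw: The ratchet bar of the clamp (134 x 14 x 16 mm, along the stove's x, 34 to 50 mm above the counter) and its 44 mm square steel head plate, with the sprung pad before it. Origin: rear of the head plate. Not to be pushed by hand.
- advance (a joint): How far the jaw has been pumped towards the stop, m, 0 to 0.068; starts at 0.004 to 0.022. A full squeeze of the trigger moves it about 8 mm; it stays there when the trigger is let go. At 0 the pad's face is 35 mm from a pan centred on the middle ring, 43 mm from one against the stop.
- pad: Round black rubber pad (38 mm diameter, 10 mm thick, centre 45 mm above the counter) carried by the jaw on a coil spring 22 mm long, axis along the stove's x. Origin: centre of its face, which looks to the stop.
- pad_spring (a joint): How far the pad's spring is squeezed, m, 0 (free) to 0.024 (solid); 1 N per mm, so it tells the force on the pan. Some 2 N push the pan along the glass until it meets the stop.
- trigger: Black trigger lever of the clamp, 12 mm thick, 22 mm wide (stove's y), its top 198 mm above the counter, upright, hinged at its lower end 106 mm above the counter. Origin: at the hinge.
- trigger_grip (a point): Point on the trigger's face towards the stop, 171 mm above the counter, where to pull it. Unsqueezed it lies 44 mm from grip_back.
- grip_back (a point): Rear face (away from the stop) of the clamp's fixed upright black grip, 170 mm above the counter; grip 12 mm thick, 26 wide, top at 196. Fingers closing along the stove's x from above straddle grip and trigger: 44 mm over both unsqueezed, 30 fully squeezed. Only the trigger moves, so have the fingers' middle 16 to 18 mm from here towards the stop, opening to 66 mm to let go.
- squeeze (a joint): Trigger angle, rad: 0 let go (a spring returns it), 0.215 fully squeezed, towards the fixed grip (14 mm at trigger_grip). Takes 4 to 20 N there.
- canister: Bystander: closed steel can, 68 mm diameter, 82 mm tall, on the other outer ring.
- bowl: Bystander: dark bowl, 110 mm diameter, 60 mm tall, on the counter to the left of the clamp.
- mill: Bystander: wooden pepper mill, 54 mm diameter, 142 mm tall, on the counter to the right of the clamp.
Mind the look-alikes: they are no part of the job. Several things have the shape of the pan; the one meant has the colours described above.

How it is judged:
By the outcome, as a careful person would: the job done as asked, in the order asked, and still so for the second after the job is handed in, while the arm keeps its last pose, push and grip.
It also fails if it takes over 58 s, if anything falls off the work surface, if the arm or the gripper's body presses on something with over 40 N, if the wrist force passes 120 N, or if a joint passes its speed limit or range.

### The arm

A 6-joint arm with a two-finger parallel gripper is mounted at the origin on the work surface. World frame = base frame: x ahead of the robot, y to its left, z up, the work surface at z = 0. Lengths are in m, angles in degrees, forces in N, time in s.
With the tool pointing down it reaches from about 0.375 to 0.9 m from the base axis. Payload 3.1 kg.
Tool frame: the origin (TCP) lies at the very end of the fingers, on their centre line; the grasp point (between the pads) lies 19 mm behind it; z points along the fingers, x is the direction in which the jaws open and shut, and the axes are right-handed (so a half turn about z gives the same grasp; the last joint's range is limited). The gripper opens to 85 mm and grips with 20 to 120 N. Pads are 22 mm wide; open, the fingers measure 114 mm over their backs; the gripper's body (76 mm by 85 mm) begins 54 mm behind the grasp point. The pads swing forward as they close: fully open they stand 13 mm farther back than shut.
Start: joints at [-76.06, 30.224, 82.088, -0, 67.689, -10.227], TCP at [0.256, -0.57, 0.231] pointing down, gripper open.
Joint ranges: [-176.69, 176.69], [-43.24, 126.21], [12.49, 139.97], [-82, 262], [0, 151.66], [-163.58, 163.58]. Speed limits (degrees/s): [159.86, 159.86, 180, 180, 180, 180].

### API

Orientations are given as a 3x3 rotation matrix whose columns are the frame's x, y, z axes.
In Python, from workcell import robot gives the robot as it stands.
- The arm moves only by the tool carry_out, never from a script. Its argument "plan" is a list of rows, each an object of numbers: "dx", "dy", "dz": the shift along the tool's x, y, z normalised to -1 to 1, where 1 is 100 cm; "ax", "ay", "az": the turn, a rotation vector about the tool's x, y, z normalised to -1 to 1, where 1 is 120 degrees; "claw": the finger opening in mm, from 0 to 85.4. In form: [{"dx": .., "dy": .., "dz": .., "ax": .., "ay": .., "az": .., "claw": ..}, ...]. A call has 1 to 20 rows; each row is the pose to reach, as a shift and turn from the pose commanded when the call began, along the tool's axes at that moment; what a row does not reach only later rows make up. A row lasts 1/12 s, in which the tool goes at most 41.7 mm and 7.16 degrees, less where a joint would pass 70% of its speed; a pose out of reach is approached as far as the arm can. A call with a number of a shift or a turn outside -1 to 1 is refused whole. A call with a gripper value outside its range is refused whole. The fingers move at their own pace and stop on an object; "squeeze" is the grip in N (left out, the last holds). Time passes only in rows, so rows that repeat a pose let the fingers close. It gives the time, the measured TCP pose, the force and the opening at its end, in the units of the state.
- robot.state(): the state, without advancing time (a new reading comes with each control period).
- robot.camera(name): name is "side" or "top"; returns a dict with "frame" (400x640x3 uint8, blue, green, red), "K" (3x3 intrinsics, pixels), "R" (3x3) and "t" (3): a world point X has camera coordinates R X + t. Camera axes: x right, y down, z forward; pixel columns grow to the right and rows downward; lengths in m; the calibration is good to about 2 mm. A picture is of the moment at which its call begins. There is no depth.
- robot.job_done(): hands the job in, once; it reports no verdict.
The state is a dict: "t": time; "joint_pos": joint angles; "qd": joint speeds; "tau": joint torques, N m; "position": TCP position; "orientation": TCP orientation; "ft_force": force on the tool from outside, world axes, zero at the start; "moment": the same for the moment, N m; "grip_width": finger opening in m.
Only numpy, scipy, OpenCV 4.12 (cv2) and the standard library are available. Lean on these libraries where they do the work, as an engineer would, in place of code of your own. Each camera call takes 0.05 s, during which the arm holds its last target.

## Working session

There is one attempt and no reset: what is moved stays moved. The work goes in short steps, Python scripts to look and compute and a tool call to move; the robot and the scene stay as the last step left them, time stands still between calls to the robot, and variables do not carry over. Pictures are saved under pics/ and viewed, and the job is handed in when it is done.

Besides the shell and the picture viewer there is one more tool, called as a command line: name --argument value ..., lists and objects as JSON in quotes. carry_out: Moves the arm, as the interface text tells. Scaled input: -1 to 1 covers 100 cm each way for a shift and 120 degrees each way for a turn. Its arguments: {"type":"object","properties":{"plan":{"type":"array"},"squeeze":{"type":"number"}},"required":["plan"]}

```bash
mkdir -p pics; ls
python3 - <<'E'
from workcell import robot
import cv2
print(robot.state())
for n in("side","top"):
    c=robot.camera(n); cv2.imwrite(f"pics/{n}0.png",c["frame"]); print(n,c["K"],c["R"],c["t"])
E
```

```text
pics
{'t': 0.0, 'joint_pos': array([-7.60581646e+01,  3.02789622e+01,  8.21578439e+01, -1.88210141e-04,
        6.76896433e+01, -1.02263347e+01]), 'qd': array([-0.04080964, -0.08070101,  0.10621747,  0.01182091, -0.03870473,
        0.03421528]), 'tau': array([-1.20885270e-03, -4.42358208e+01, -1.78022861e+01, -3.01367618e-04,
        8.15284759e-03, -7.53941208e-06]), 'position': array([ 0.25574187, -0.56948066,  0.23032558]), 'orientation': array([[ 4.09416815e-01, -9.12347295e-01, -5.34686519e-04],
       [-9.12344865e-01, -4.09416979e-01,  2.14120960e-03],
       [-2.17243653e-03, -3.88828715e-04, -9.99997565e-01]]), 'ft_force': array([-0.3327227 ,  0.36581002,  0.35329199]), 'moment': array([-0.01024516, -0.00631976, -0.03149503]), 'grip_width': 0.08555777351273532}
side [[508.96457384   0.         323.90878447]
 [  0.         508.96457384 197.63184212]
 [  0.           0.           1.        ]] [[-0.95113512 -0.30828114 -0.01745622]
 [-0.15845747  0.53584575 -0.82931331]
 [ 0.2650155  -0.78602295 -0.55851116]] [0.40415752 0.1744768  1.33641838]
top [[458.1806891    0.         324.80233398]
 [  0.         458.1806891  194.20271142]
 [  0.           0.           1.        ]] [[ 0.00136482 -0.9999981  -0.00139419]
 [-0.9840343  -0.0010949  -0.17797553]
 [ 0.17797366  0.00161484 -0.98403393]] [0.02152992 0.4482496  1.51810824]
```

View pics/side0.png

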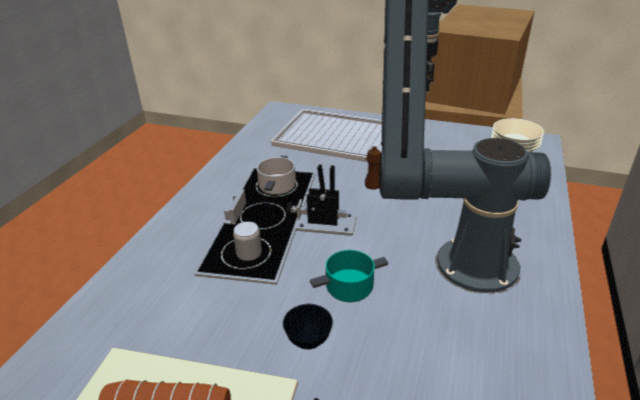

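View pics/top0.png

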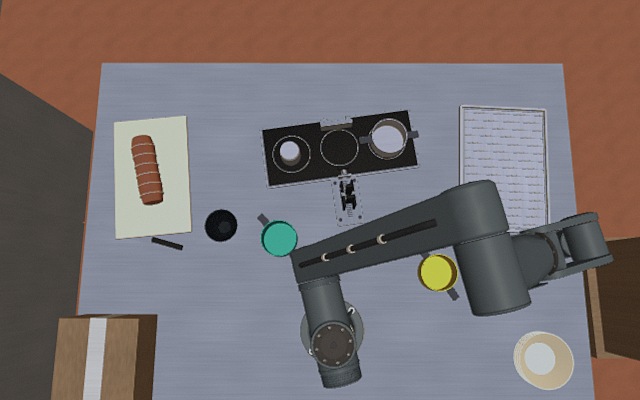

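The top view shows three pan shapes: the aluminium one at (389,138) on the stove's right ring, a teal one at (279,238) and a yellow one at (438,272). The aluminium one fits: it is bare metal and stands on an outer ring. I'll confirm it in an enlarged crop.

Run:
```python
import cv2
a=cv2.imread("pics/side0.png"); b=cv2.imread("pics/top0.png")
cv2.imwrite("pics/side0c.png",cv2.resize(a[140:290,190:390],None,fx=4,fy=4,interpolation=cv2.INTER_CUBIC))
cv2.imwrite("pics/top0c.png",cv2.resize(b[100:235,250:430],None,fx=4.4,fy=4.4,interpolation=cv2.INTER_CUBIC))
```

```text
(no output)
```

View pics/side0c.png

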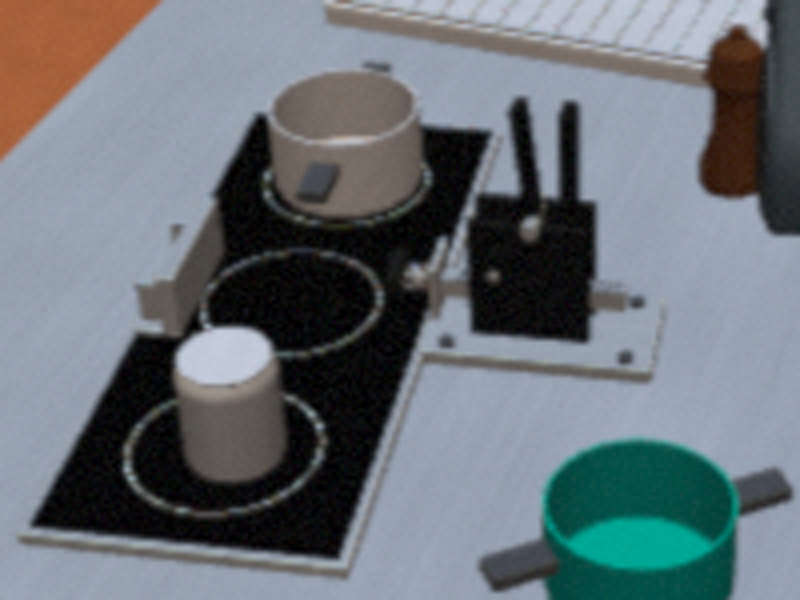

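View pics/top0c.png

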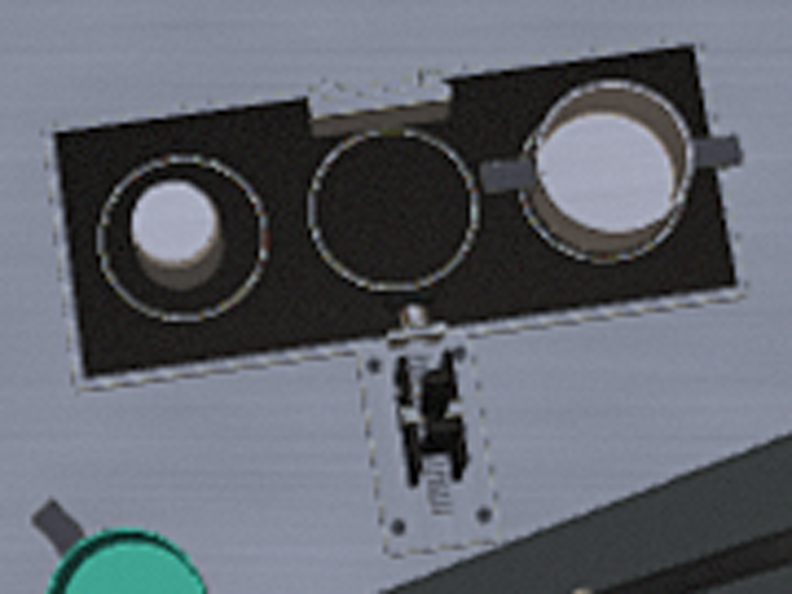

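The crop confirms it: the bare aluminium pan with dark stub handles, on the right ring. In the top image its handle tips are at about (359,140) and (419,134). Next I fit the stove pose from both views and triangulate the handles and levers.

```bash
cat > h.py <<'E'
import numpy as np, cv2, json
from scipy.optimize import least_squares
SIDE=dict(K=np.array([[508.96457384,0,323.90878447],[0,508.96457384,197.63184212],[0,0,1]]),R=np.array([[-0.95113512,-0.30828114,-0.01745622],[-0.15845747,0.53584575,-0.82931331],[0.2650155,-0.78602295,-0.55851116]]),t=np.array([0.40415752,0.1744768,1.33641838]))
TOP=dict(K=np.array([[458.1806891,0,324.80233398],[0,458.1806891,194.20271142],[0,0,1]]),R=np.array([[0.00136482,-0.9999981,-0.00139419],[-0.9840343,-0.0010949,-0.17797553],[0.17797366,0.00161484,-0.98403393]]),t=np.array([0.02152992,0.4482496,1.51810824]))
def proj(c,X):
    q=c["K"]@(c["R"]@np.asarray(X,float)+c["t"]); return q[:2]/q[2]
def onplane(c,p,z):
    d=c["R"].T@np.linalg.inv(c["K"])@np.array([p[0],p[1],1.]); o=-c["R"].T@c["t"]
    return o+d*(z-o[2])/d[2]
def tri(ps,pt):
    f=lambda X:np.r_[proj(SIDE,X)-ps,proj(TOP,X)-pt]
    r=least_squares(f,[.6,0,.05]); return r.x,np.abs(r.fun).max()
def T(pose,p):
    x,y,a=pose; c,s=np.cos(a),np.sin(a); return np.array([x+c*p[0]-s*p[1],y+s*p[0]+c*p[1],p[2]])
sc=lambda u,v:np.array([190+u/4-.375,140+v/4-.375]); tc=lambda u,v:np.array([250+u/4.4-.39,100+v/4.4-.39])
E
cat > m1.py <<'E'
from h import *
L=[(TOP,tc(52,131),(.11,.27,.012)),(TOP,tc(697,44),(.11,-.27,.012)),(TOP,tc(743,293),(-.11,-.27,.012)),(TOP,tc(78,388),(-.11,.27,.012)),
(SIDE,sc(20,538),(.11,.27,.012)),(SIDE,sc(347,572),(-.11,.27,.012)),
(SIDE,sc(293,302),(0,0,.012)),(SIDE,sc(225,455),(0,.17,.012)),(TOP,tc(394,210),(0,0,.012)),(TOP,tc(184,238),(0,.17,.012))]
f=lambda q:np.concatenate([proj(c,T(q,p))-u for c,u,p in L])
r=least_squares(f,[.6,0,.1]); print(r.x,np.degrees(r.x[2])); print(r.fun.reshape(-1,2).round(1))
np.save("stove.npy",r.x)
for n,s,t in [("trigtop?",sc(519,99),tc(437,345)),("griptop?",sc(570,103),tc(440,400)),("handL top-end",sc(330,166),tc(485,175)),("handR end",sc(378,66),tc(741,148)),("canister top",sc(223,356),tc(177,222))]:
    X,e=tri(s,t); print(n,X.round(4),round(e,2))
for n,c,zc in [("rim top c",tc(611,163),.082)]:
    print(n,onplane(TOP,c,zc))
for p in [("trigger top",(-.2+.05,0,.198)),]:pass
E
python3 m1.py
```

```text
[ 0.62128167 -0.0253674   0.14005585] 8.02460910049291
[[-2.7 -1.4]
 [ 0.4 -1.7]
 [ 0.7  0.9]
 [-1.4  0.3]
 [-0.4 -1.7]
 [ 0.8 -1. ]
 [ 0.8  0.1]
 [ 0.9 -1.6]
 [-0.8  0. ]
 [-0.9  0.1]]
trigtop? [ 0.4601 -0.0543  0.1987] 3.19
griptop? [ 0.4225 -0.0554  0.2007] 2.64
handL top-end [ 0.622  -0.0968  0.0898] 1.38
handR end [ 0.6596 -0.2979  0.0598] 0.42
canister top [0.5923 0.1402 0.0894] 0.82
rim top c [ 0.63884689 -0.193221    0.082     ]
```

```bash
cat > ov.py <<'E'
from h import *
import sys
def ring(r,x,y,z,n=60):
    a=np.linspace(0,2*np.pi,n); return [(x+r*np.cos(t),y+r*np.sin(t),z) for t in a]
def box(x0,x1,y0,y1,z): return [(x0,y0,z),(x1,y0,z),(x1,y1,z),(x0,y1,z),(x0,y0,z)]
def draw(imgS,imgT,stove,pan,pre,adv=.01,sq=0,roiS=(190,140,200,150),roiT=(250,100,180,135),gb=-.2):
    G=[(stove,box(-.11,.11,-.27,.27,.012),(0,255,0))]+[(stove,ring(.066,0,y,.012),(255,0,255)) for y in(-.17,0,.17)]
    G+=[(stove,[(.068,-.055,.012),(.068,-.055,.064),(.068,.055,.064),(.068,.055,.012)],(0,255,255))]
    G+=[(stove,box(gb,gb+.012,-.013,.013,.196),(0,0,255)),(stove,box(gb+.032,gb+.044,-.011,.011,.198),(255,128,0))]
    if pan is not None:
        G+=[(pan,ring(.06,0,0,.082),(0,255,0)),(pan,ring(.06,0,0,.012),(0,128,0))]
        G+=[(pan,box(-.012,.012,s*.058,s*.102,.066),(0,165,255)) for s in(-1,1)]
    for nm,c,im,(x,y,w,h) in [("s",SIDE,imgS,roiS),("t",TOP,imgT,roiT)]:
        k=min(800/w,600/h); o=cv2.resize(im[y:y+h,x:x+w],None,fx=k,fy=k,interpolation=cv2.INTER_CUBIC)
        for P,pts,col in G:
            q=np.array([(proj(c,T(P,p))-[x,y]+.5)*k-.5 for p in pts])
            cv2.polylines(o,[np.round(q*8).astype(np.int32)],False,col,1,cv2.LINE_AA,3)
        cv2.imwrite(f"pics/{pre}_{nm}.png",o)
if __name__=="__main__":
    st=np.load("stove.npy"); pan=list(T(st,(0,-.17,0))[:2])+[st[2]]
    draw(cv2.imread("pics/side0.png"),cv2.imread("pics/top0.png"),st,pan,"ov0",gb=-.205)
E
python3 ov.py
```

```text
(no output)
```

View pics/ov0_s.png

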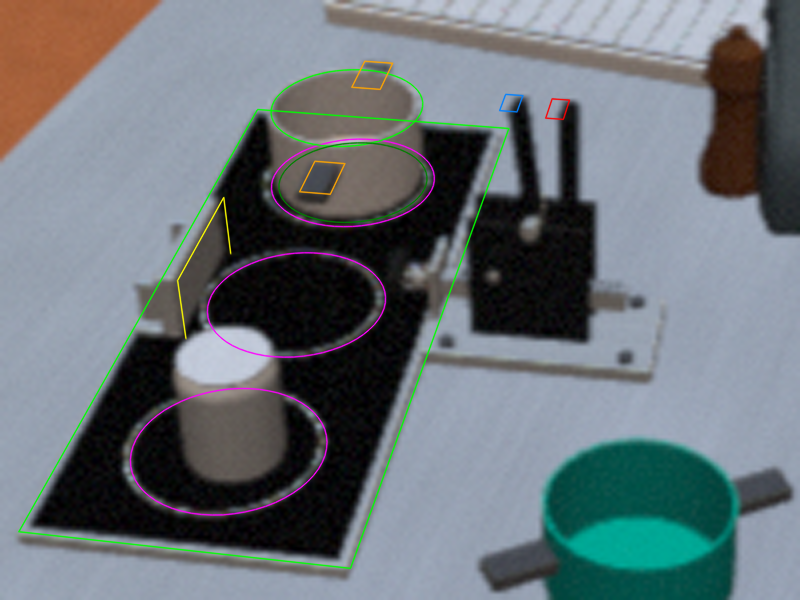

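View pics/ov0_t.png

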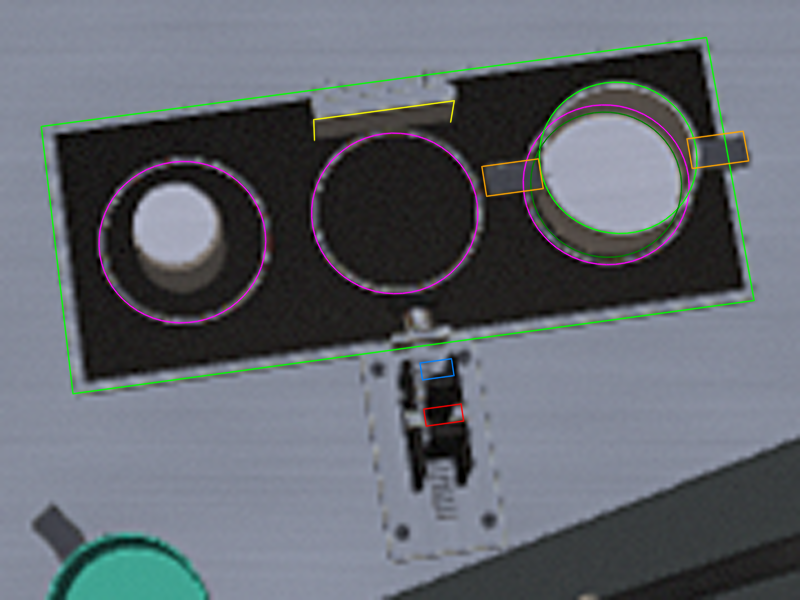

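The rings fit well in the top view. The side view is off by about 1.5 px, which is within calibration error. Next I refit on the rings only and zoom in on the levers.

```bash
cat > m2.py <<'E'
from h import *
from ov import ring
st=np.load("stove.npy"); 
from scipy.ndimage import map_coordinates
S=cv2.imread("pics/side0.png"); Tp=cv2.imread("pics/top0.png")
# radial peak search of the white rings around predicted
def peaks(c,im,q,ys):
    g=cv2.GaussianBlur(cv2.cvtColor(im,cv2.COLOR_BGR2GRAY).astype(float),(0,0),.7); out=[]
    rr=np.linspace(.055,.077,45)
    for y in ys:
        for a in np.linspace(0,2*np.pi,48,endpoint=False):
            P=np.array([proj(c,T(q,(r*np.cos(a),y+r*np.sin(a),.012))) for r in rr])
            v=map_coordinates(g,[P[:,1],P[:,0]],order=1); i=v.argmax()
            if 3<i<41 and v[i]-np.percentile(v,30)>45 and v.max()-max(v[0],v[-1])>40: out.append((y,a,P[i]))
    return out
for name,cams in [("both",((SIDE,S),(TOP,Tp))),("side",((SIDE,S),)),("top",((TOP,Tp),))]:
    q=st.copy()
    for it in range(4):
        D=[(c,)+d for c,im in cams for d in peaks(c,im,q,(0,.17))]
        f=lambda q:np.concatenate([proj(c,T(q,(.066*np.cos(a),y+.066*np.sin(a),.012)))-p for c,y,a,p in D])
        # free tangential: use circle distance via backprojection
        def f(q):
            o=[]
            for c,y,a,p in D:
                X=onplane(c,p,.012); d=X[:2]-q[:2]; cs,sn=np.cos(q[2]),np.sin(q[2])
                l=np.array([cs*d[0]+sn*d[1],-sn*d[0]+cs*d[1]]); o.append(np.hypot(l[0],l[1]-y)-.066)
            return np.array(o)
        r=least_squares(f,q,loss="soft_l1",f_scale=.002); q=r.x
    print(name,len(D),q.round(4),np.degrees(q[2]).round(2),"rms mm",(1e3*np.sqrt(np.mean(f(q)**2))).round(2))
    np.save(f"stove_{name}.npy",q)
cv2.imwrite("pics/zs.png",cv2.resize(np.clip(S[155:235,290:370].astype(float)*1.6+20,0,255).astype(np.uint8),None,fx=7,fy=7,interpolation=cv2.INTER_CUBIC))
cv2.imwrite("pics/zt.png",cv2.resize(np.clip(Tp[163:223,320:380].astype(float)*2+30,0,255).astype(np.uint8),None,fx=10,fy=10,interpolation=cv2.INTER_CUBIC))
E
python3 m2.py
```

```text
both 71 [ 0.6248 -0.0263  0.1448] 8.3 rms mm 1.47
side 36 [ 0.6264 -0.0261  0.1489] 8.53 rms mm 0.68
top 33 [ 0.6229 -0.0268  0.1465] 8.39 rms mm 0.83
```

View pics/zs.png

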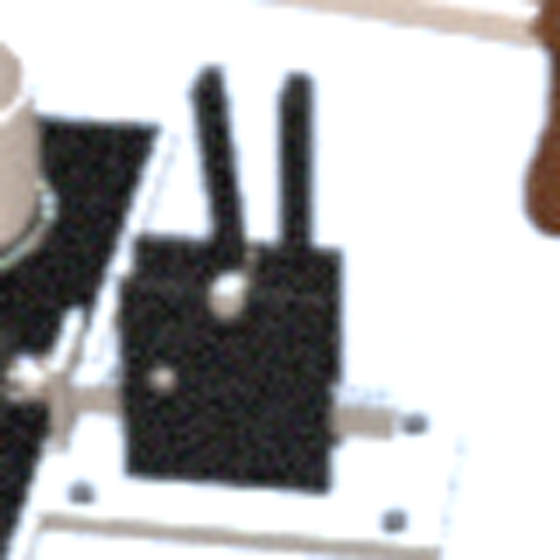

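View pics/zt.png

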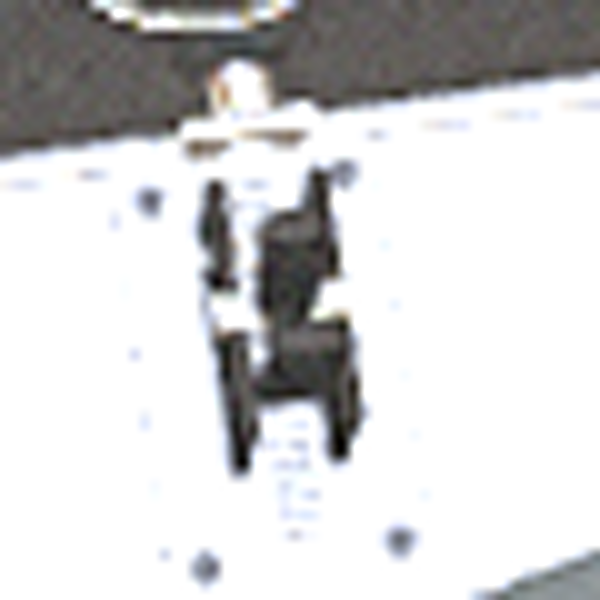

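In the zoomed side crop the trigger top is at about (320,165) px and the fixed grip top at about (332.5,166). In the top view the trigger top is at about (349,186) and the grip top at about (351,197). I'll triangulate these and fit the pan.

```bash
cat > m3.py <<'E'
from h import *
from ov import draw
st=np.array([.6245,-.0265,.1465]); np.save("stove.npy",st)
def inv(X):
    d=np.array(X[:2])-st[:2]; c,s=np.cos(st[2]),np.sin(st[2]); return np.array([c*d[0]+s*d[1],-s*d[0]+c*d[1],X[2]])
zs=lambda u,v:np.array([290+(u+.5)/7-.5,155+(v+.5)/7-.5]); zt=lambda u,v:np.array([320+(u+.5)/10-.5,163+(v+.5)/10-.5])
for n,s,t,z in [("trigger top",zs(210,72),zt(290,228),.198),("grip top",zs(298,80),zt(311,336),.196)]:
    X,e=tri(s,t); print(n,X.round(4),"err",round(e,2),"stove",inv(X).round(4)," side@z",inv(onplane(SIDE,s,z)).round(4),"top@z",inv(onplane(TOP,t,z)).round(4))
# pan: handle tip-end centers & rim
s1=sc(322,180);t1=tc(508,177) # left handle centre
for n,s,t in [("handleL mid",s1,t1),("handleR end",sc(376,67),tc(720,152))]:
    X,e=tri(s,t); print(n,X.round(4),round(e,2),inv(X).round(4))
print("pan rim from top", onplane(TOP,tc(616,158),.082))
pan=list(T(st,(0,-.17,0))[:2])+[st[2]]; np.save("pan.npy",pan); print("pan guess",pan)
draw(cv2.imread("pics/side0.png"),cv2.imread("pics/top0.png"),st,pan,"ov1",gb=-.205,roiS=(240,140,110,82),roiT=(330,100,100,75))
E
python3 m3.py
```

```text
trigger top [ 0.4487 -0.0504  0.1992] err 0.52 stove [-0.1774  0.002   0.1992]  side@z [-0.1757 -0.0004  0.198 ] top@z [-0.1788  0.0018  0.198 ]
grip top [ 0.4151 -0.0567  0.1977] err 0.42 stove [-0.2116  0.0006  0.1977]  side@z [-0.21   -0.0023  0.196 ] top@z [-0.2126  0.0004  0.196 ]
handleL mid [ 0.6341 -0.1154  0.0626] 0.16 [-0.0035 -0.0894  0.0626]
handleR end [ 0.6533 -0.2794  0.0698] 0.46 [-0.0085 -0.2544  0.0698]
pan rim from top [ 0.64285188 -0.19716171  0.082     ]
pan guess [np.float64(0.6493160093279935), np.float64(-0.19467896919957903), np.float64(0.1465)]
```

View pics/ov1_s.png

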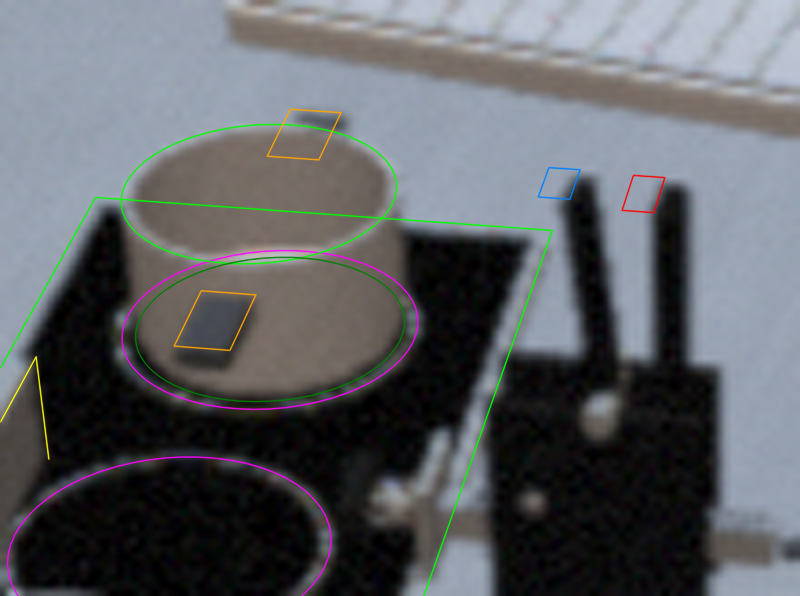

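View pics/ov1_t.png

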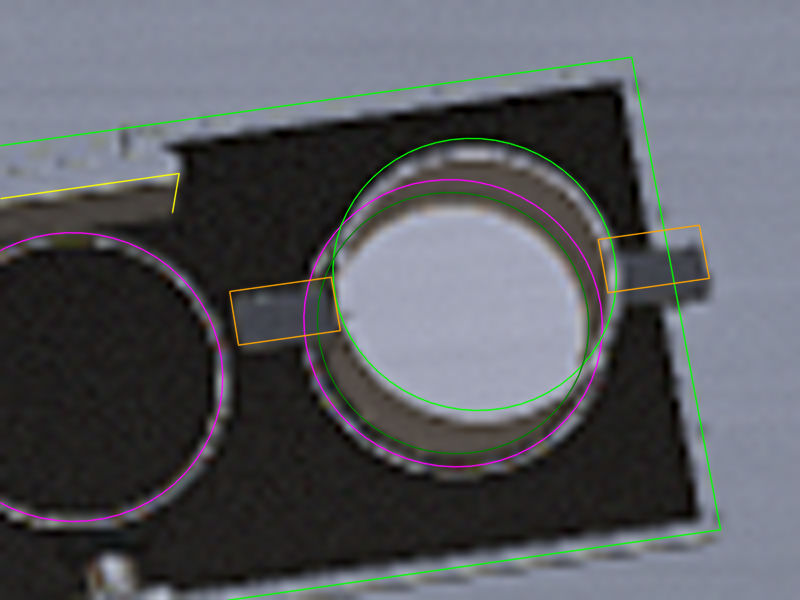

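The pan centre is about (0.644,-0.195) with yaw about 6.8°. The left handle triangulates to z=0.0626 (expected 0.060), and the lever tops to 0.199 and 0.198 (expected 0.198 and 0.196). I'll check the refined overlay and work out the first move.

```bash
cat > mv.py <<'E'
import numpy as np, sys, json
# usage: mv.py curx cury curz curyaw  x y z yaw  -> tool-axis scaled values (tool pointing down)
def go(c,g):
    a=np.radians(c[3]); d=np.array(g[:3])-np.array(c[:3])
    dx=d@[np.cos(a),np.sin(a),0]; dy=d@[np.sin(a),-np.cos(a),0]; dz=-d[2]
    n=max(np.linalg.norm(d)/.0417,abs(g[3]-c[3])/7.16)
    print("dx %.4f dy %.4f dz %.4f az %.4f rows>=%.1f"%(dx,dy,dz,-(g[3]-c[3])/120,n))
if __name__=="__main__":
    v=list(map(float,sys.argv[1:])); go(v[:4],v[4:])
E
cat > st.py <<'E'
from workcell import robot
import numpy as np
s=robot.state(); R=s["orientation"]
print("t %.2f"%s["t"],"pos",s["position"].round(4),"yaw %.2f"%np.degrees(np.arctan2(R[1,0],R[0,0])),"tilt",R[:2,2].round(4),"F",s["ft_force"].round(2),"w %.4f"%s["grip_width"],"j",s["joint_pos"].round(1))
E
python3 mv.py .256 -.57 .231 -65.83 .6535 -.2745 .20 6.8
python3 - <<'E'
from ov import *
st=np.load("stove.npy"); pan=[.644,-.195,np.radians(6.8)]
draw(cv2.imread("pics/side0.png"),cv2.imread("pics/top0.png"),st,pan,"ov2",gb=-.217,roiS=(240,140,110,82),roiT=(330,100,100,75))
E
```

```text
dx -0.1068 dy -0.4836 dz 0.0310 az -0.6052 rows>=11.9
```

View pics/ov2_t.png

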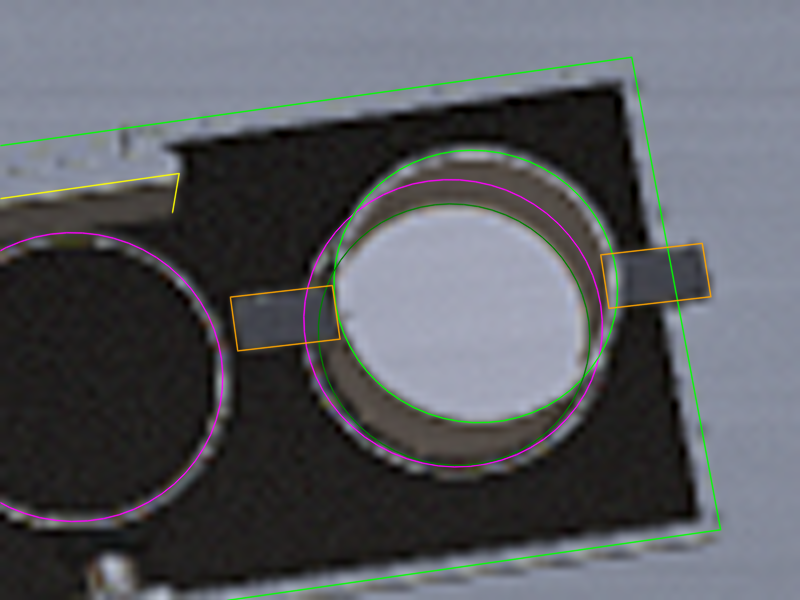

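View pics/ov2_s.png

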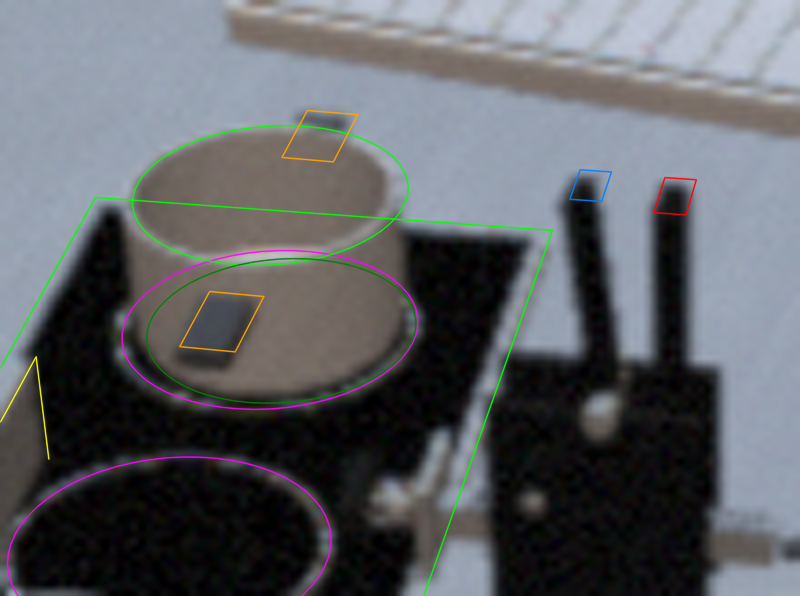

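The refined overlay fits to within about 1 px in both views. Moving above the right handle.

carry_out --plan '[{"dx":-0.107,"dy":-0.484,"dz":0.031,"az":-0.605,"claw":60},{"dx":-0.107,"dy":-0.484,"dz":0.031,"az":-0.605,"claw":60},{"dx":-0.107,"dy":-0.484,"dz":0.031,"az":-0.605,"claw":60},{"dx":-0.107,"dy":-0.484,"dz":0.031,"az":-0.605,"claw":60},{"dx":-0.107,"dy":-0.484,"dz":0.031,"az":-0.605,"claw":60},{"dx":-0.107,"dy":-0.484,"dz":0.031,"az":-0.605,"claw":60},{"dx":-0.107,"dy":-0.484,"dz":0.031,"az":-0.605,"claw":60},{"dx":-0.107,"dy":-0.484,"dz":0.031,"az":-0.605,"claw":60},{"dx":-0.107,"dy":-0.484,"dz":0.031,"az":-0.605,"claw":60},{"dx":-0.107,"dy":-0.484,"dz":0.031,"az":-0.605,"claw":60},{"dx":-0.107,"dy":-0.484,"dz":0.031,"az":-0.605,"claw":60},{"dx":-0.107,"dy":-0.484,"dz":0.031,"az":-0.605,"claw":60},{"dx":-0.107,"dy":-0.484,"dz":0.031,"az":-0.605,"claw":60},{"dx":-0.107,"dy":-0.484,"dz":0.031,"az":-0.605,"claw":60},{"dx":-0.107,"dy":-0.484,"dz":0.031,"az":-0.605,"claw":60},{"dx":-0.107,"dy":-0.484,"dz":0.031,"az":-0.605,"claw":60}]' --squeeze 25

```text
invalid input at $.plan[0]: expected keys dx, dy, dz, ax, ay, az, claw
```

```bash
python3 st.py
python3 - <<'E'
from workcell import robot
from h import *
from ov import ring
f={n:robot.camera(n)["frame"] for n in("side","top")}
for n,c,(x,y,w,h) in [("side",SIDE,(220,60,160,120)),("top",TOP,(340,60,133,100))]:
    k=5; o=cv2.resize(f[n][y:y+h,x:x+w],None,fx=k,fy=k,interpolation=cv2.INTER_CUBIC); cv2.imwrite(f"pics/a_{n}.png",o)
E
```

```text
t 0.10 pos [ 0.2557 -0.5696  0.2304] yaw -65.83 tilt [-0.0005  0.0019] F [-0.44  0.18  0.89] w 0.0854 j [-76.1  30.3  82.2  -0.   67.7 -10.2]
```

carry_out --plan '[{"dx":-0.107,"dy":-0.484,"dz":0.031,"ax":0,"ay":0,"az":-0.605,"claw":60},{"dx":-0.107,"dy":-0.484,"dz":0.031,"ax":0,"ay":0,"az":-0.605,"claw":60},{"dx":-0.107,"dy":-0.484,"dz":0.031,"ax":0,"ay":0,"az":-0.605,"claw":60},{"dx":-0.107,"dy":-0.484,"dz":0.031,"ax":0,"ay":0,"az":-0.605,"claw":60},{"dx":-0.107,"dy":-0.484,"dz":0.031,"ax":0,"ay":0,"az":-0.605,"claw":60},{"dx":-0.107,"dy":-0.484,"dz":0.031,"ax":0,"ay":0,"az":-0.605,"claw":60},{"dx":-0.107,"dy":-0.484,"dz":0.031,"ax":0,"ay":0,"az":-0.605,"claw":60},{"dx":-0.107,"dy":-0.484,"dz":0.031,"ax":0,"ay":0,"az":-0.605,"claw":60},{"dx":-0.107,"dy":-0.484,"dz":0.031,"ax":0,"ay":0,"az":-0.605,"claw":60},{"dx":-0.107,"dy":-0.484,"dz":0.031,"ax":0,"ay":0,"az":-0.605,"claw":60},{"dx":-0.107,"dy":-0.484,"dz":0.031,"ax":0,"ay":0,"az":-0.605,"claw":60},{"dx":-0.107,"dy":-0.484,"dz":0.031,"ax":0,"ay":0,"az":-0.605,"claw":60},{"dx":-0.107,"dy":-0.484,"dz":0.031,"ax":0,"ay":0,"az":-0.605,"claw":60},{"dx":-0.107,"dy":-0.484,"dz":0.031,"ax":0,"ay":0,"az":-0.605,"claw":60},{"dx":-0.107,"dy":-0.484,"dz":0.031,"ax":0,"ay":0,"az":-0.605,"claw":60},{"dx":-0.107,"dy":-0.484,"dz":0.031,"ax":0,"ay":0,"az":-0.605,"claw":60}]' --squeeze 25

```text
t: 1.53
position: [0.6525, -0.2754, 0.2002]
orientation: [[0.993, 0.116, -0.001], [0.116, -0.993, 0.0], [-0.001, -0.0, -1.0]]
ft_force: [-0.7, -0.6, 0.7]
grip_width: 0.0598
```

```bash
python3 st.py
python3 - <<'E'
from workcell import robot
from h import *
from ov import ring
f={n:robot.camera(n)["frame"] for n in("side","top")}
for n,c,(x,y,w,h) in [("side",SIDE,(220,60,160,120)),("top",TOP,(340,60,133,100))]:
    k=5; o=cv2.resize(f[n][y:y+h,x:x+w],None,fx=k,fy=k,interpolation=cv2.INTER_CUBIC); cv2.imwrite(f"pics/a_{n}.png",o)
E
```

```text
t 1.53 pos [ 0.6525 -0.2754  0.2002] yaw 6.69 tilt [-0.0011  0.    ] F [-0.66 -0.58  0.73] w 0.0598 j [-31.9  38.7  70.5  -0.   70.9 -38.6]
```

View pics/a_side.png

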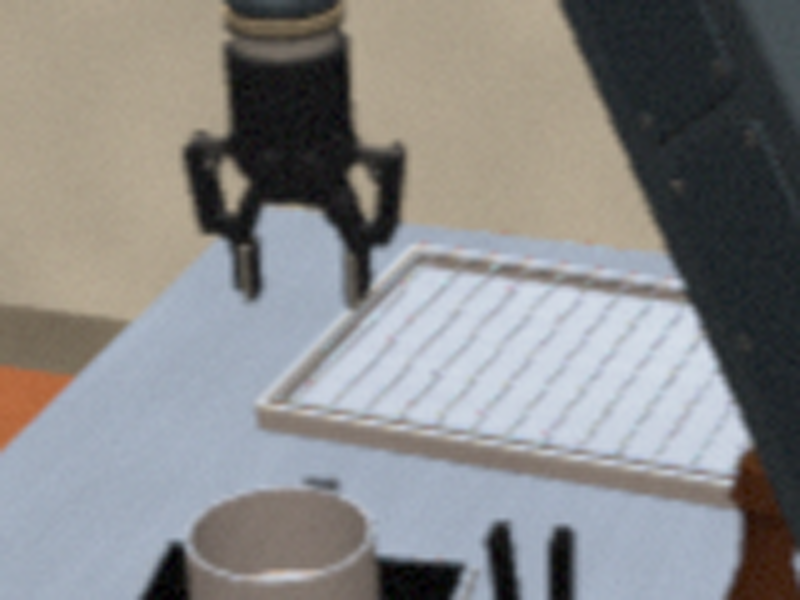

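The gripper hangs open above the right handle, with its fingertips at about (280,119) px and pointing straight down. Descending to the handle.

carry_out --plan '[{"dx":0.001,"dy":-0.001,"dz":0.03,"ax":0,"ay":0,"az":0,"claw":60},{"dx":0.001,"dy":-0.001,"dz":0.06,"ax":0,"ay":0,"az":0,"claw":60},{"dx":0.001,"dy":-0.001,"dz":0.09,"ax":0,"ay":0,"az":0,"claw":60},{"dx":0.001,"dy":-0.001,"dz":0.12,"ax":0,"ay":0,"az":0,"claw":60},{"dx":0.001,"dy":-0.001,"dz":0.14,"ax":0,"ay":0,"az":0,"claw":60},{"dx":0.001,"dy":-0.001,"dz":0.155,"ax":0,"ay":0,"az":0,"claw":60},{"dx":0.001,"dy":-0.001,"dz":0.158,"ax":0,"ay":0,"az":0,"claw":60},{"dx":0.001,"dy":-0.001,"dz":0.158,"ax":0,"ay":0,"az":0,"claw":60},{"dx":0.001,"dy":-0.001,"dz":0.158,"ax":0,"ay":0,"az":0,"claw":60}]' --squeeze 25

```text
t: 2.38
position: [0.6553, -0.2743, 0.0436]
orientation: [[0.993, 0.117, 0.002], [0.117, -0.993, -0.001], [0.002, 0.002, -1.0]]
ft_force: [0.6, -0.8, 1.0]
grip_width: 0.0599
```

```bash
python3 st.py
python3 - <<'E'
from workcell import robot
from h import *
f={n:robot.camera(n)["frame"] for n in("side","top")}
for n,c,(x,y,w,h) in [("side",SIDE,(220,100,133,100)),("top",TOP,(340,90,133,100))]:
    k=6; o=cv2.resize(f[n][y:y+h,x:x+w],None,fx=k,fy=k,interpolation=cv2.INTER_CUBIC); cv2.imwrite(f"pics/b_{n}.png",o)
E
```

```text
t 2.38 pos [ 0.6553 -0.2743  0.0436] yaw 6.73 tilt [ 0.0021 -0.0013] F [ 0.56 -0.77  1.03] w 0.0599 j [-31.7  49.2  75.7   0.   54.9 -38.4]
```

View pics/b_side.png

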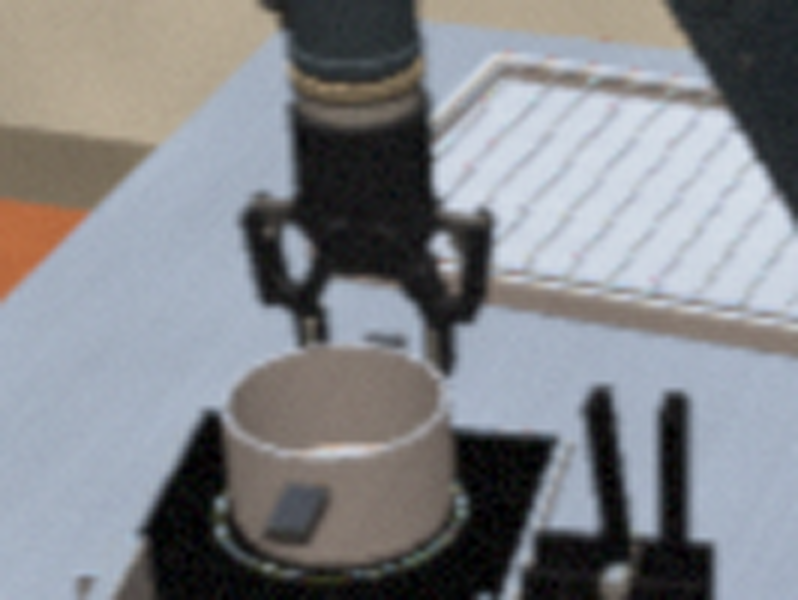

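View pics/b_top.png

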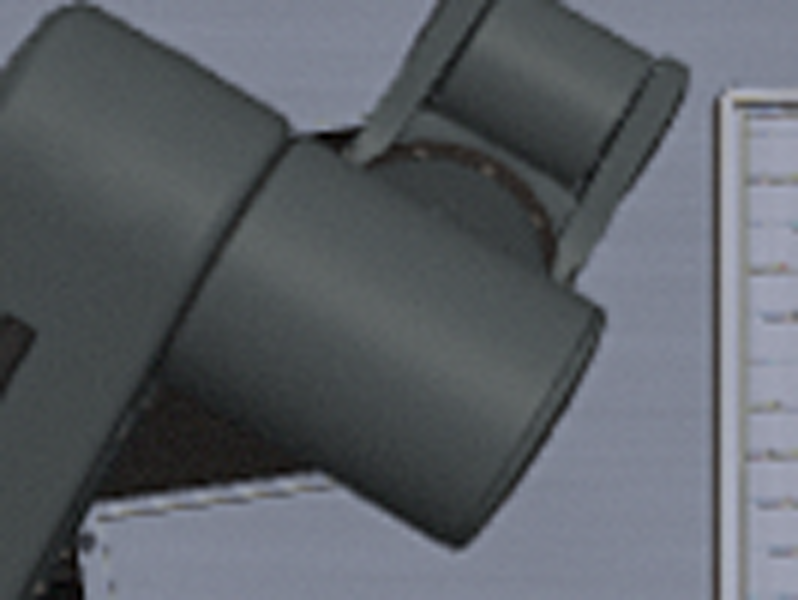

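The handle sits between the open fingers (side crop, about (390,338)). Closing gently.

carry_out --plan '[{"dx":-0.001,"dy":0,"dz":0.002,"ax":0,"ay":0,"az":0,"claw":40},{"dx":-0.001,"dy":0,"dz":0.002,"ax":0,"ay":0,"az":0,"claw":32},{"dx":-0.001,"dy":0,"dz":0.002,"ax":0,"ay":0,"az":0,"claw":26},{"dx":-0.001,"dy":0,"dz":0.002,"ax":0,"ay":0,"az":0,"claw":20},{"dx":-0.001,"dy":0,"dz":0.002,"ax":0,"ay":0,"az":0,"claw":16},{"dx":-0.001,"dy":0,"dz":0.002,"ax":0,"ay":0,"az":0,"claw":16},{"dx":-0.001,"dy":0,"dz":0.002,"ax":0,"ay":0,"az":0,"claw":16},{"dx":-0.001,"dy":0,"dz":0.002,"ax":0,"ay":0,"az":0,"claw":16}]' --squeeze 25

```text
t: 3.15
position: [0.6542, -0.2736, 0.0411]
orientation: [[0.993, 0.118, 0.001], [0.118, -0.993, -0.001], [0.001, 0.001, -1.0]]
ft_force: [1.0, -0.1, 5.6]
grip_width: 0.0237
```

```bash
python3 st.py
python3 - <<'E'
from h import *
# target TCP: move pan from (.644,-.195,6.8) to ring centre, yaw 8.4; handle point rigid offset
st=np.load("stove.npy"); print("stove",st,np.degrees(st[2]))
from mv import go
go((.6543,-.2745,.0416,6.8),tuple(T(st,(-.001,-.080,.0416))[:2])+(.0416,8.3))
E
```

```text
t 3.15 pos [ 0.6542 -0.2736  0.0411] yaw 6.77 tilt [ 0.0013 -0.0007] F [ 0.98 -0.14  5.64] w 0.0237 j [-31.7  49.4  75.9   0.   54.6 -38.5]
stove [ 0.6245 -0.0265  0.1465] 8.39383169866656
dx 0.0010 dy -0.1698 dz -0.0000 az -0.0125 rows>=4.1
```

Gripped: width is 23.7 mm and the fingers press down slightly (5 N), so nothing has lifted. Sliding 170 mm along the stove at constant height.

carry_out --plan '[{"dx":0,"dy":-0.004,"dz":0,"ax":0,"ay":0,"az":0,"claw":16},{"dx":0,"dy":-0.012,"dz":0,"ax":0,"ay":0,"az":-0.001,"claw":16},{"dx":0,"dy":-0.022,"dz":0,"ax":0,"ay":0,"az":-0.002,"claw":16},{"dx":0,"dy":-0.032,"dz":0,"ax":0,"ay":0,"az":-0.003,"claw":16},{"dx":0,"dy":-0.042,"dz":0,"ax":0,"ay":0,"az":-0.004,"claw":16},{"dx":0,"dy":-0.052,"dz":0,"ax":0,"ay":0,"az":-0.005,"claw":16},{"dx":0,"dy":-0.062,"dz":0,"ax":0,"ay":0,"az":-0.006,"claw":16},{"dx":0,"dy":-0.072,"dz":0,"ax":0,"ay":0,"az":-0.007,"claw":16},{"dx":0.001,"dy":-0.082,"dz":0,"ax":0,"ay":0,"az":-0.008,"claw":16},{"dx":0.001,"dy":-0.092,"dz":0,"ax":0,"ay":0,"az":-0.009,"claw":16},{"dx":0.001,"dy":-0.102,"dz":0,"ax":0,"ay":0,"az":-0.01,"claw":16},{"dx":0.001,"dy":-0.112,"dz":0,"ax":0,"ay":0,"az":-0.011,"claw":16},{"dx":0.001,"dy":-0.122,"dz":0,"ax":0,"ay":0,"az":-0.012,"claw":16},{"dx":0.001,"dy":-0.132,"dz":0,"ax":0,"ay":0,"az":-0.0125,"claw":16},{"dx":0.001,"dy":-0.142,"dz":0,"ax":0,"ay":0,"az":-0.0125,"claw":16},{"dx":0.001,"dy":-0.152,"dz":0,"ax":0,"ay":0,"az":-0.0125,"claw":16},{"dx":0.001,"dy":-0.16,"dz":0,"ax":0,"ay":0,"az":-0.0125,"claw":16},{"dx":0.001,"dy":-0.166,"dz":0,"ax":0,"ay":0,"az":-0.0125,"claw":16},{"dx":0.001,"dy":-0.17,"dz":0,"ax":0,"ay":0,"az":-0.0125,"claw":16},{"dx":0.001,"dy":-0.17,"dz":0,"ax":0,"ay":0,"az":-0.0125,"claw":16}]'

```text
t: 4.82
position: [0.6349, -0.1036, 0.0411]
orientation: [[0.989, 0.145, 0.001], [0.145, -0.989, -0.001], [0.001, 0.001, -1.0]]
ft_force: [0.1, -2.0, 6.4]
grip_width: 0.0238
```

```bash
python3 st.py
python3 - <<'E'
from workcell import robot
from ov import *
f={n:robot.camera(n)["frame"] for n in("side","top")}
cv2.imwrite("pics/c_side_raw.png",f["side"]);cv2.imwrite("pics/c_top_raw.png",f["top"])
st=np.load("stove.npy")
draw(f["side"],f["top"],st,st,"c",gb=-.217,roiS=(220,120,133,100),roiT=(280,80,133,100))
E
```

```text
t 4.82 pos [ 0.6349 -0.1036  0.0411] yaw 8.34 tilt [ 0.0014 -0.0007] F [ 0.13 -1.98  6.44] w 0.0238 j [-19.2  45.6  86.7  -0.   47.6 -27.5]
```

View pics/c_s.png

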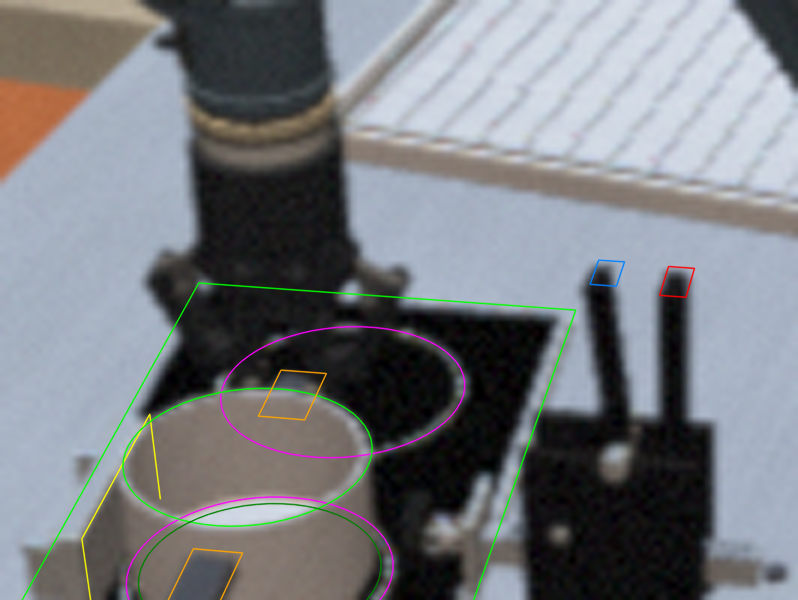

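View pics/c_t.png

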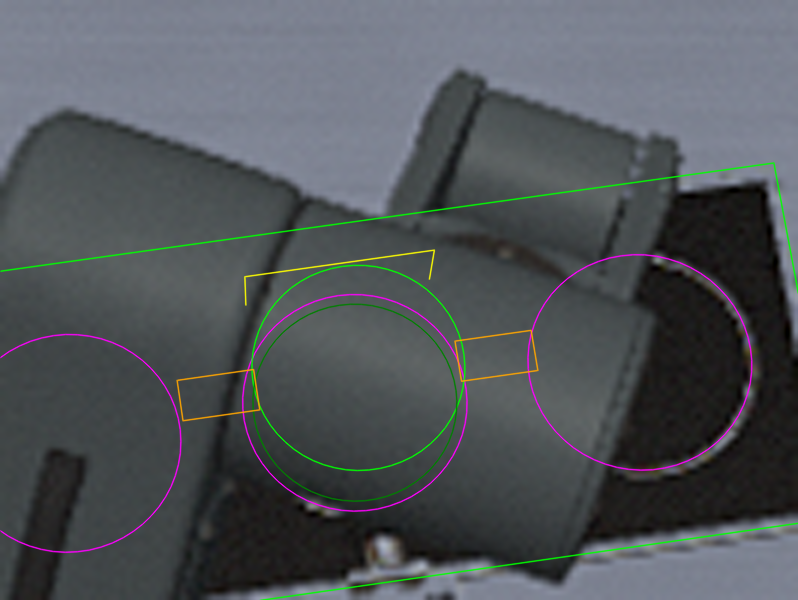

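In the side view the pan is on the middle ring, and the overlay agrees to within a couple of mm. Releasing and rising.

carry_out --plan '[{"dx":0,"dy":0,"dz":0,"ax":0,"ay":0,"az":0,"claw":30},{"dx":0,"dy":0,"dz":0,"ax":0,"ay":0,"az":0,"claw":40},{"dx":0,"dy":0,"dz":0,"ax":0,"ay":0,"az":0,"claw":50},{"dx":0,"dy":0,"dz":0,"ax":0,"ay":0,"az":0,"claw":50},{"dx":0,"dy":0,"dz":-0.01,"ax":0,"ay":0,"az":0,"claw":50},{"dx":0,"dy":0.002,"dz":-0.03,"ax":0,"ay":0,"az":0,"claw":50},{"dx":0,"dy":0.002,"dz":-0.07,"ax":0,"ay":0,"az":0,"claw":50},{"dx":0,"dy":0.002,"dz":-0.11,"ax":0,"ay":0,"az":0,"claw":50},{"dx":0,"dy":0.002,"dz":-0.15,"ax":0,"ay":0,"az":0,"claw":60},{"dx":0,"dy":0.002,"dz":-0.19,"ax":0,"ay":0,"az":0,"claw":70},{"dx":0,"dy":0.002,"dz":-0.22,"ax":0,"ay":0,"az":0,"claw":70},{"dx":0,"dy":0.002,"dz":-0.22,"ax":0,"ay":0,"az":0,"claw":70}]'

```text
t: 5.92
position: [0.6387, -0.1076, 0.2695]
orientation: [[0.989, 0.144, 0.015], [0.144, -0.99, -0.005], [0.014, 0.007, -1.0]]
ft_force: [1.0, -0.5, 0.8]
grip_width: 0.0702
```

```bash
python3 st.py
python3 - <<'E'
from workcell import robot
from ov import *
f={n:robot.camera(n)["frame"] for n in("side","top")}
cv2.imwrite("pics/d_side_raw.png",f["side"]);cv2.imwrite("pics/d_top_raw.png",f["top"])
st=np.load("stove.npy")
draw(f["side"],f["top"],st,st,"d",gb=-.2176,roiS=(220,150,133,100),roiT=(280,80,133,100))
from mv import go
go((.635,-.1054,.261,8.34),tuple(T(st,(-.2006,0,0))[:2])+(.26,8.39)); print(T(st,(-.2006,0,0)))
E
```

```text
t 5.92 pos [ 0.6387 -0.1076  0.2695] yaw 8.28 tilt [ 0.0152 -0.0052] F [ 1.05 -0.51  0.8 ] w 0.0702 j [-19.4  29.5  76.8   0.   72.7 -27.7]
dx -0.1995 dy -0.0794 dz 0.0010 az -0.0004 rows>=5.2
[ 0.42604882 -0.05578289  0.        ]
```

View pics/d_s.png

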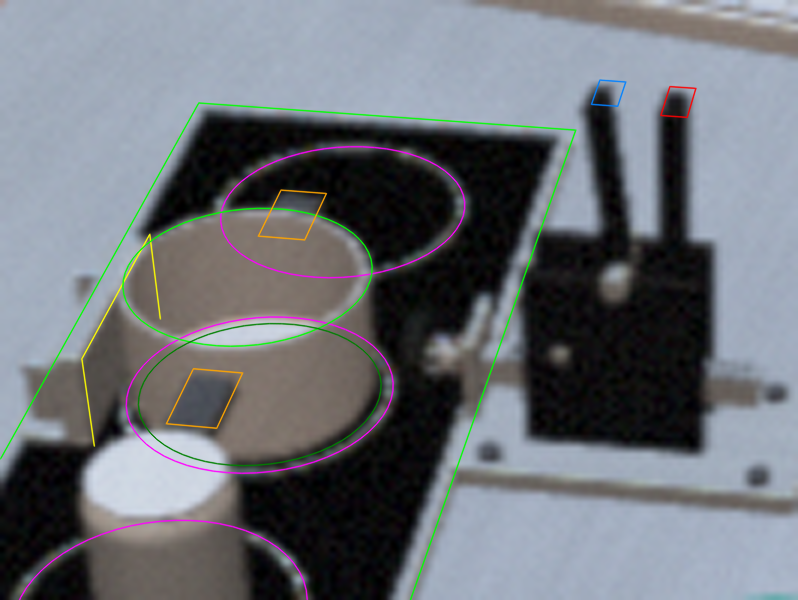

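The pan stands free on the middle ring, and the canister and clamp are undisturbed. Moving above the clamp levers.

carry_out --plan '[{"dx":-0.03,"dy":-0.012,"dz":0.001,"ax":0,"ay":0,"az":0,"claw":70},{"dx":-0.065,"dy":-0.026,"dz":0.001,"ax":0,"ay":0,"az":0,"claw":70},{"dx":-0.1,"dy":-0.04,"dz":0.001,"ax":0,"ay":0,"az":0,"claw":70},{"dx":-0.135,"dy":-0.054,"dz":0.001,"ax":0,"ay":0,"az":0,"claw":70},{"dx":-0.165,"dy":-0.066,"dz":0.001,"ax":0,"ay":0,"az":0,"claw":70},{"dx":-0.19,"dy":-0.075,"dz":0.001,"ax":0,"ay":0,"az":0,"claw":70},{"dx":-0.2,"dy":-0.079,"dz":0.001,"ax":0,"ay":0,"az":0,"claw":70},{"dx":-0.2,"dy":-0.079,"dz":0.001,"ax":0,"ay":0,"az":0,"claw":70},{"dx":-0.2,"dy":-0.079,"dz":0.001,"ax":0,"ay":0,"az":0,"claw":70},{"dx":-0.2,"dy":-0.079,"dz":0.001,"ax":0,"ay":0,"az":0,"claw":70}]'

```text
t: 6.85
position: [0.4274, -0.0578, 0.2593]
orientation: [[0.99, 0.144, 0.002], [0.144, -0.99, -0.001], [0.002, 0.001, -1.0]]
ft_force: [-0.1, -0.3, 0.7]
grip_width: 0.0701
```

```bash
python3 st.py
python3 - <<'E'
from workcell import robot
from ov import *
f={n:robot.camera(n)["frame"] for n in("side","top")}
cv2.imwrite("pics/e_side_raw.png",f["side"]);cv2.imwrite("pics/e_top_raw.png",f["top"])
st=np.load("stove.npy")
draw(f["side"],f["top"],st,st,"e",gb=-.2176,roiS=(260,110,133,100),roiT=(270,70,133,100))
p=robot.state()["position"]
c=np.cos(st[2]);s=np.sin(st[2]);d=p[:2]-st[:2];print("tcp in stove",c*d[0]+s*d[1],-s*d[0]+c*d[1], "px side", proj(SIDE,p))
E
```

```text
t 6.85 pos [ 0.4274 -0.0578  0.2593] yaw 8.25 tilt [ 0.0016 -0.0006] F [-0.13 -0.33  0.7 ] w 0.0701 j [-22.6  12.9 106.5   0.   60.5 -30.9]
tcp in stove -0.19963962061611681 -0.00211476777236037 px side [328.05648377 145.18064122]
```

View pics/e_s.png

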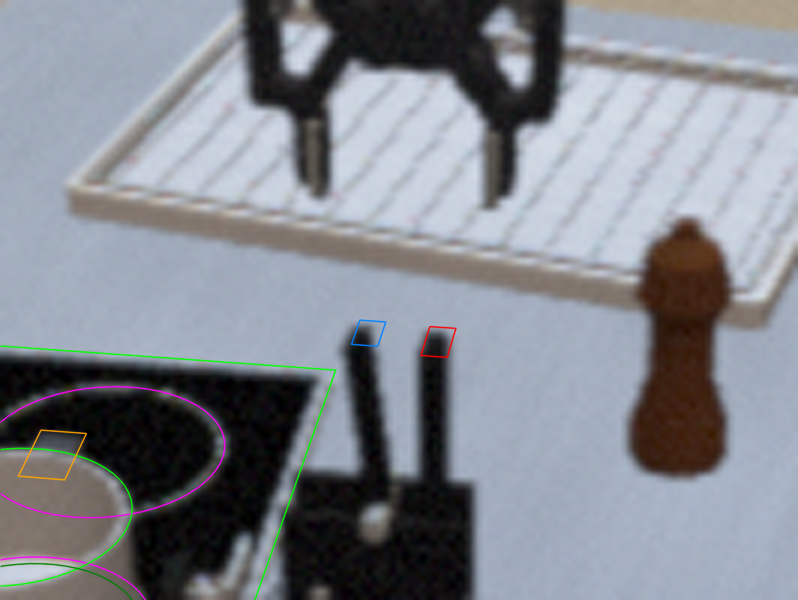

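View pics/e_t.png

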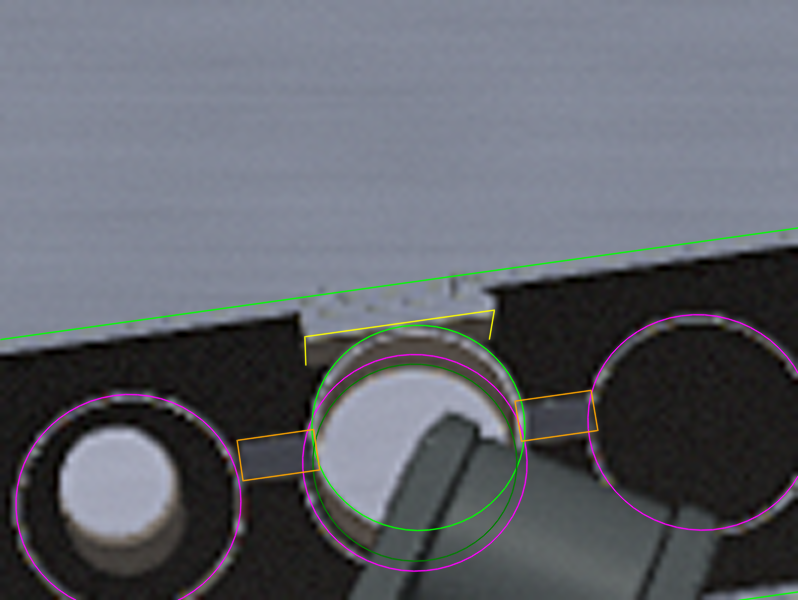

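Side view: the open fingertips at crop (318,195) and (490,207) straddle both levers (362 and 436), and the mill is well clear. Top view: the pan is centred on the middle ring to within about 3 mm. Lowering over the levers.

carry_out --plan '[{"dx":-0.001,"dy":-0.002,"dz":0.01,"ax":0,"ay":0,"az":0,"claw":68},{"dx":-0.001,"dy":-0.002,"dz":0.025,"ax":0,"ay":0,"az":0,"claw":68},{"dx":-0.001,"dy":-0.002,"dz":0.04,"ax":0,"ay":0,"az":0,"claw":68},{"dx":-0.001,"dy":-0.002,"dz":0.055,"ax":0,"ay":0,"az":0,"claw":68},{"dx":-0.001,"dy":-0.002,"dz":0.07,"ax":0,"ay":0,"az":0,"claw":68},{"dx":-0.001,"dy":-0.002,"dz":0.085,"ax":0,"ay":0,"az":0,"claw":68},{"dx":-0.001,"dy":-0.002,"dz":0.1,"ax":0,"ay":0,"az":0,"claw":68},{"dx":-0.001,"dy":-0.002,"dz":0.108,"ax":0,"ay":0,"az":0,"claw":68},{"dx":-0.001,"dy":-0.002,"dz":0.108,"ax":0,"ay":0,"az":0,"claw":68},{"dx":-0.001,"dy":-0.002,"dz":0.108,"ax":0,"ay":0,"az":0,"claw":68}]'

```text
t: 7.78
position: [0.4248, -0.0554, 0.151]
orientation: [[0.99, 0.144, -0.001], [0.144, -0.99, 0.0], [-0.0, -0.0, -1.0]]
ft_force: [-0.6, -0.4, 0.0]
grip_width: 0.068
```

```bash
cat > look.py <<'E'
import sys
from workcell import robot
from h import *
import runpy
tag=sys.argv[1]
fr=robot.camera("side")["frame"]; cv2.imwrite(f"pics/{tag}_raw.png",fr)
x,y,w,h=240,150,133,100
if len(sys.argv)>2: x,y,w,h=map(int,sys.argv[2].split(","))
k=min(800/w,600/h); cv2.imwrite(f"pics/{tag}.png",np.clip(cv2.resize(fr[y:y+h,x:x+w],None,fx=k,fy=k,interpolation=cv2.INTER_CUBIC).astype(float)*1.4+10,0,255).astype(np.uint8))
runpy.run_path("st.py")
st=np.load("stove.npy");p=robot.state()["position"];c=np.cos(st[2]);s=np.sin(st[2]);d=p[:2]-st[:2];print("tcp in stove",(c*d[0]+s*d[1]).round(4),(-s*d[0]+c*d[1]).round(4))
E
python3 look.py f
```

```text
t 7.83 pos [ 0.4251 -0.0555  0.1515] yaw 8.27 tilt [ 0.0007 -0.0003] F [0.62 0.5  0.36] w 0.0683 j [-22.4  23.4 114.1  -0.   42.5 -30.7]
tcp in stove -0.2015 0.0004
```

View pics/f.png

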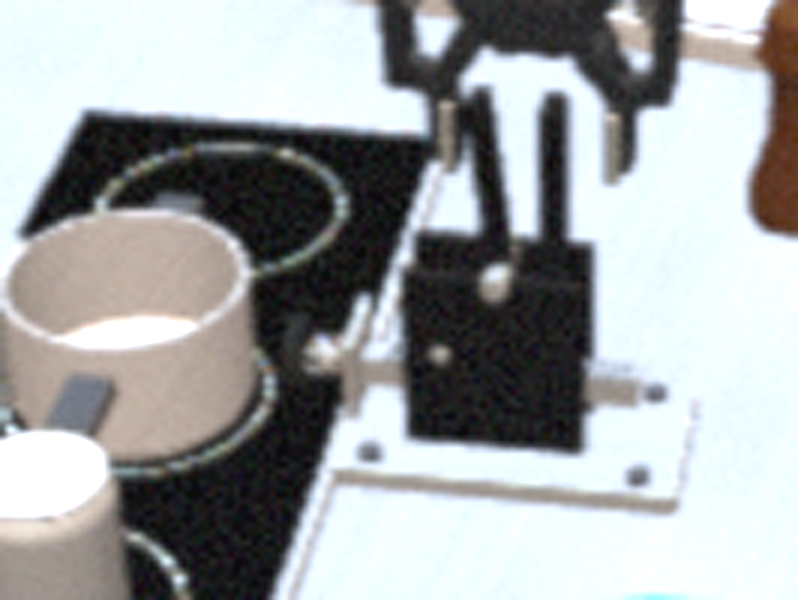

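The fingers straddle both levers, with pads at crop (450,130) and (610,150), the trigger at about 485 and the grip at about 555. The jaw bar's rear end is at about (640,390) and the head plate at about (355,350). First squeeze.

carry_out --plan '[{"dx":0,"dy":0,"dz":0,"ax":0,"ay":0,"az":0,"claw":58},{"dx":0,"dy":0,"dz":0,"ax":0,"ay":0,"az":0,"claw":50},{"dx":0,"dy":0,"dz":0,"ax":0,"ay":0,"az":0,"claw":44},{"dx":0,"dy":0,"dz":0,"ax":0,"ay":0,"az":0,"claw":38},{"dx":0,"dy":0,"dz":0,"ax":0,"ay":0,"az":0,"claw":33},{"dx":0,"dy":0,"dz":0,"ax":0,"ay":0,"az":0,"claw":28},{"dx":0,"dy":0,"dz":0,"ax":0,"ay":0,"az":0,"claw":28},{"dx":0,"dy":0,"dz":0,"ax":0,"ay":0,"az":0,"claw":28},{"dx":0,"dy":0,"dz":0,"ax":0,"ay":0,"az":0,"claw":28},{"dx":0,"dy":0,"dz":0,"ax":0,"ay":0,"az":0,"claw":28}]' --squeeze 30

```text
t: 8.67
position: [0.4253, -0.0567, 0.1536]
orientation: [[0.989, 0.145, 0.004], [0.145, -0.989, -0.004], [0.003, 0.004, -1.0]]
ft_force: [-4.2, -3.0, 14.4]
grip_width: 0.0302
```

```bash
python3 look.py p1
```

```text
t 8.72 pos [ 0.4253 -0.0567  0.1536] yaw 8.34 tilt [ 0.0039 -0.0037] F [-3.72 -2.68 13.98] w 0.0305 j [-22.5  23.1 114.1  -0.2  42.5 -30.7]
tcp in stove -0.2015 -0.0008
```

View pics/p1.png

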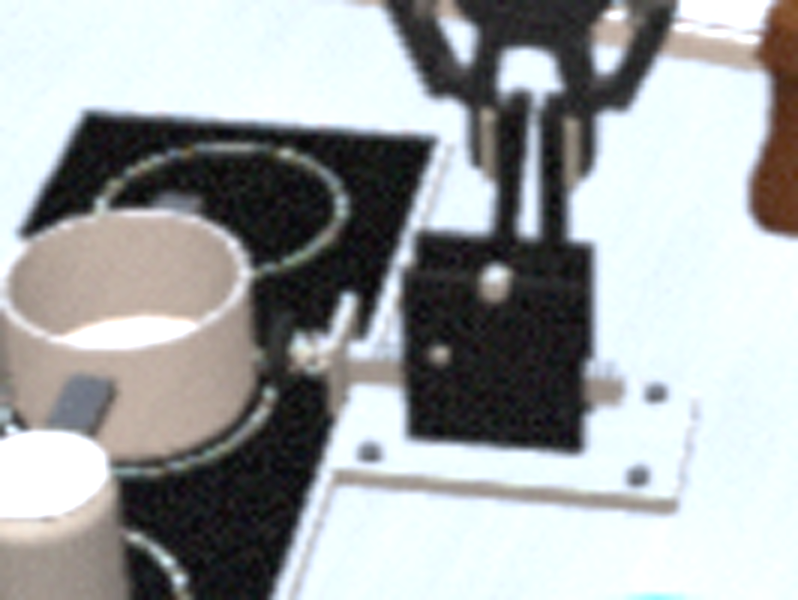

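Full squeeze (30 mm over both levers), and the jaw has visibly advanced. I'll measure the advance by template shift, plus the absolute pad position.

```bash
cat > adv.py <<'E'
import sys
from h import *
st=np.load("stove.npy")
def shift(a,b):
    k=8; up=lambda im:cv2.resize(cv2.GaussianBlur(im,(0,0),.6),None,fx=k,fy=k,interpolation=cv2.INTER_CUBIC)
    A=cv2.imread(f"pics/{a}_raw.png");B=cv2.imread(f"pics/{b}_raw.png")
    out=[]
    for nm,(x,y,w,h) in {"rear":(339,208,12,13)}.items():
        base=proj(SIDE,T(st,(-.24,0,.042)))
        tpl=up(A[y:y+h,x:x+w]); best=None
        reg=up(B[y-3:y+h+3,x-32:x+w+4]); r=cv2.matchTemplate(reg,tpl,cv2.TM_CCOEFF_NORMED)
        _,v,_,l=cv2.minMaxLoc(r); du=l[0]/k-32; dv=l[1]/k-3
        J=(proj(SIDE,T(st,(-.23,0,.042)))-base)/10.
        out.append((nm,round(du,2),round(dv,2),"mm %.1f"%(np.dot(J,[du,dv])/np.dot(J,J)),"score %.2f"%v))
    return out
if __name__=="__main__":
    print(shift(sys.argv[1],sys.argv[2]))
E
python3 adv.py f p1
python3 - <<'E'
from h import *
st=np.load("stove.npy")
# rear end of bar: visible right end top edge, side frame f
x=240;y=150
for n,u,v,z in [("bar rear f (top corner near side)",640,377,.05),("bar rear low",640,403,.034)]:
    p=np.array([x+(u+.5)/6-.5,y+(v+.5)/6-.5]); X=onplane(SIDE,p,z); d=X[:2]-st[:2]; c,s=np.cos(st[2]),np.sin(st[2]); print(n,c*d[0]+s*d[1],-s*d[0]+c*d[1])
# draw pad face circle at different advance
for a in (0.004,.01,.016,.022): print(a,[((proj(SIDE,T(st,(-.095+a,0,.045+dz)))-[x,y])*6).round(0) for dz in(-.019,.019)])
E
```

```text
[('rear', 0.0, 0.0, 'mm 0.0', 'score 0.85')]
bar rear f (top corner near side) -0.2506796555126259 0.0048645103092744765
bar rear low -0.2506689097145718 0.003915789955957559
0.004 [array([315., 382.]), array([311., 318.])]
0.01 [array([303., 381.]), array([298., 317.])]
0.016 [array([291., 380.]), array([286., 316.])]
0.022 [array([279., 379.]), array([274., 315.])]
```

By eye the bar end and head plate moved about 17–18 crop px, or roughly 8.5 mm at 2.0 px/mm. The pad face now reads as advance ≈ 24 mm. The template match was fooled by the fixed bolt, so I'll use the head plate edge instead. Next pump.

carry_out --plan '[{"dx":0,"dy":0,"dz":0,"ax":0,"ay":0,"az":0,"claw":40},{"dx":0,"dy":0,"dz":0,"ax":0,"ay":0,"az":0,"claw":52},{"dx":0,"dy":0,"dz":0,"ax":0,"ay":0,"az":0,"claw":66},{"dx":0,"dy":0,"dz":0,"ax":0,"ay":0,"az":0,"claw":66},{"dx":0,"dy":0,"dz":0,"ax":0,"ay":0,"az":0,"claw":66},{"dx":0,"dy":0,"dz":0,"ax":0,"ay":0,"az":0,"claw":66},{"dx":0,"dy":0,"dz":0,"ax":0,"ay":0,"az":0,"claw":66},{"dx":0,"dy":0,"dz":0,"ax":0,"ay":0,"az":0,"claw":58},{"dx":0,"dy":0,"dz":0,"ax":0,"ay":0,"az":0,"claw":50},{"dx":0,"dy":0,"dz":0,"ax":0,"ay":0,"az":0,"claw":44},{"dx":0,"dy":0,"dz":0,"ax":0,"ay":0,"az":0,"claw":38},{"dx":0,"dy":0,"dz":0,"ax":0,"ay":0,"az":0,"claw":33},{"dx":0,"dy":0,"dz":0,"ax":0,"ay":0,"az":0,"claw":28},{"dx":0,"dy":0,"dz":0,"ax":0,"ay":0,"az":0,"claw":28},{"dx":0,"dy":0,"dz":0,"ax":0,"ay":0,"az":0,"claw":28},{"dx":0,"dy":0,"dz":0,"ax":0,"ay":0,"az":0,"claw":28},{"dx":0,"dy":0,"dz":0,"ax":0,"ay":0,"az":0,"claw":28}]' --squeeze 30

```text
t: 10.13
position: [0.4253, -0.0564, 0.1529]
orientation: [[0.989, 0.145, 0.003], [0.145, -0.989, -0.003], [0.003, 0.003, -1.0]]
ft_force: [-2.7, -2.6, 14.0]
grip_width: 0.0308
```

```bash
python3 look.py p2 270,180,67,50
python3 - <<'E'
import cv2,numpy as np
o=[]
for t in("f","p1"):
    im=cv2.imread(f"pics/{t}_raw.png")[180:230,270:337]; o.append(np.clip(cv2.resize(im,None,fx=6,fy=6,interpolation=cv2.INTER_CUBIC).astype(float)*1.3+10,0,255).astype(np.uint8))
cv2.imwrite("pics/cmp1.png",np.vstack(o))
E
```

```text
t 10.18 pos [ 0.4253 -0.0564  0.1529] yaw 8.32 tilt [ 0.0031 -0.0028] F [-2.36 -2.99 13.21] w 0.0308 j [-2.250e+01  2.320e+01  1.141e+02 -1.000e-01  4.250e+01 -3.070e+01]
tcp in stove -0.2015 -0.0005
```

View pics/p2.png

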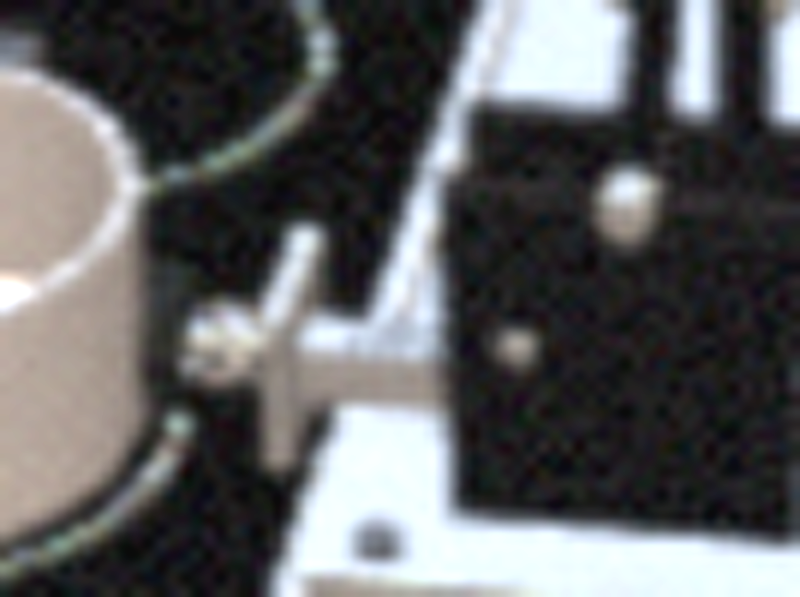

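View pics/cmp1.png

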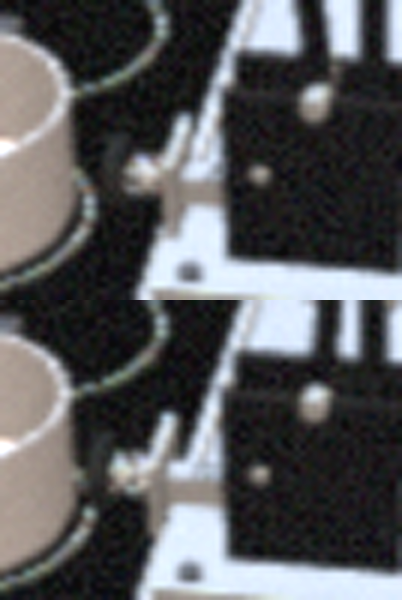

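In the crop the pad (150–180) is just short of the pan wall (145), and the coil spring (180–265) is free at about 21 mm. Advance ≈ 32 mm. Next pump.

carry_out --plan '[{"dx":0,"dy":0,"dz":0,"ax":0,"ay":0,"az":0,"claw":40},{"dx":0,"dy":0,"dz":0,"ax":0,"ay":0,"az":0,"claw":52},{"dx":0,"dy":0,"dz":0,"ax":0,"ay":0,"az":0,"claw":66},{"dx":0,"dy":0,"dz":0,"ax":0,"ay":0,"az":0,"claw":66},{"dx":0,"dy":0,"dz":0,"ax":0,"ay":0,"az":0,"claw":66},{"dx":0,"dy":0,"dz":0,"ax":0,"ay":0,"az":0,"claw":66},{"dx":0,"dy":0,"dz":0,"ax":0,"ay":0,"az":0,"claw":66},{"dx":0,"dy":0,"dz":0,"ax":0,"ay":0,"az":0,"claw":58},{"dx":0,"dy":0,"dz":0,"ax":0,"ay":0,"az":0,"claw":50},{"dx":0,"dy":0,"dz":0,"ax":0,"ay":0,"az":0,"claw":44},{"dx":0,"dy":0,"dz":0,"ax":0,"ay":0,"az":0,"claw":38},{"dx":0,"dy":0,"dz":0,"ax":0,"ay":0,"az":0,"claw":33},{"dx":0,"dy":0,"dz":0,"ax":0,"ay":0,"az":0,"claw":28},{"dx":0,"dy":0,"dz":0,"ax":0,"ay":0,"az":0,"claw":28},{"dx":0,"dy":0,"dz":0,"ax":0,"ay":0,"az":0,"claw":28},{"dx":0,"dy":0,"dz":0,"ax":0,"ay":0,"az":0,"claw":28},{"dx":0,"dy":0,"dz":0,"ax":0,"ay":0,"az":0,"claw":28}]' --squeeze 30

```text
t: 11.6
position: [0.4252, -0.0564, 0.1529]
orientation: [[0.989, 0.145, 0.003], [0.145, -0.989, -0.003], [0.003, 0.003, -1.0]]
ft_force: [-2.8, -2.6, 14.0]
grip_width: 0.0305
```

```bash
python3 look.py p3 270,180,67,50
```

```text
t 11.65 pos [ 0.4252 -0.0564  0.1529] yaw 8.32 tilt [ 0.0032 -0.0028] F [-2.57 -3.53 14.47] w 0.0305 j [-2.250e+01  2.320e+01  1.141e+02 -1.000e-01  4.250e+01 -3.070e+01]
tcp in stove -0.2015 -0.0005
```

View pics/p3.png

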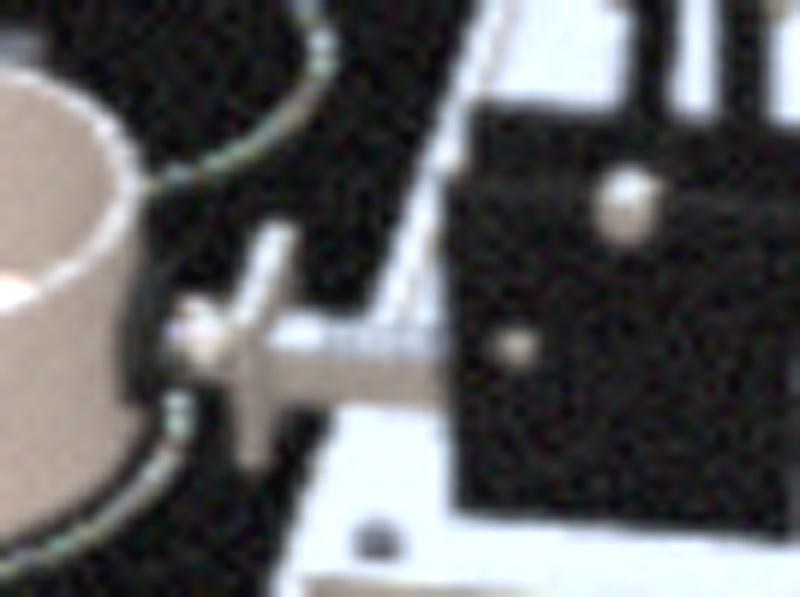

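The pad now touches the pan. The head plate moved about 30 px (7.5 mm) and the spring is only slightly shorter. Next pump.

carry_out --plan '[{"dx":0,"dy":0,"dz":0,"ax":0,"ay":0,"az":0,"claw":40},{"dx":0,"dy":0,"dz":0,"ax":0,"ay":0,"az":0,"claw":52},{"dx":0,"dy":0,"dz":0,"ax":0,"ay":0,"az":0,"claw":66},{"dx":0,"dy":0,"dz":0,"ax":0,"ay":0,"az":0,"claw":66},{"dx":0,"dy":0,"dz":0,"ax":0,"ay":0,"az":0,"claw":66},{"dx":0,"dy":0,"dz":0,"ax":0,"ay":0,"az":0,"claw":66},{"dx":0,"dy":0,"dz":0,"ax":0,"ay":0,"az":0,"claw":66},{"dx":0,"dy":0,"dz":0,"ax":0,"ay":0,"az":0,"claw":58},{"dx":0,"dy":0,"dz":0,"ax":0,"ay":0,"az":0,"claw":50},{"dx":0,"dy":0,"dz":0,"ax":0,"ay":0,"az":0,"claw":44},{"dx":0,"dy":0,"dz":0,"ax":0,"ay":0,"az":0,"claw":38},{"dx":0,"dy":0,"dz":0,"ax":0,"ay":0,"az":0,"claw":33},{"dx":0,"dy":0,"dz":0,"ax":0,"ay":0,"az":0,"claw":28},{"dx":0,"dy":0,"dz":0,"ax":0,"ay":0,"az":0,"claw":28},{"dx":0,"dy":0,"dz":0,"ax":0,"ay":0,"az":0,"claw":28},{"dx":0,"dy":0,"dz":0,"ax":0,"ay":0,"az":0,"claw":28},{"dx":0,"dy":0,"dz":0,"ax":0,"ay":0,"az":0,"claw":28}]' --squeeze 30

```text
t: 13.07
position: [0.4253, -0.0565, 0.1531]
orientation: [[0.989, 0.145, 0.003], [0.145, -0.989, -0.003], [0.003, 0.004, -1.0]]
ft_force: [-4.1, -2.6, 14.7]
grip_width: 0.0308
```

```bash
python3 look.py p4 270,180,67,50
python3 - <<'E'
import cv2,numpy as np
o=[]
for t in("p3","p4"):
    im=cv2.imread(f"pics/{t}_raw.png")[165:235,215:315]; o.append(np.clip(cv2.resize(im,None,fx=4.2,fy=4.2,interpolation=cv2.INTER_CUBIC).astype(float)*1.3+10,0,255).astype(np.uint8))
cv2.imwrite("pics/cmp2.png",np.vstack(o))
E
```

```text
t 13.12 pos [ 0.4253 -0.0565  0.153 ] yaw 8.32 tilt [ 0.0033 -0.0031] F [-3.66 -3.15 15.56] w 0.0304 j [-2.250e+01  2.320e+01  1.141e+02 -1.000e-01  4.250e+01 -3.070e+01]
tcp in stove -0.2015 -0.0006
```

View pics/p4.png

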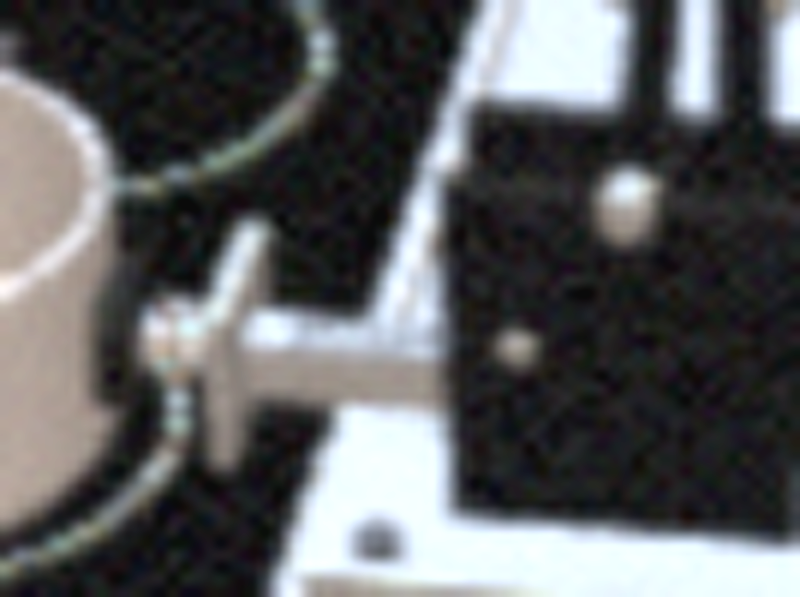

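View pics/cmp2.png

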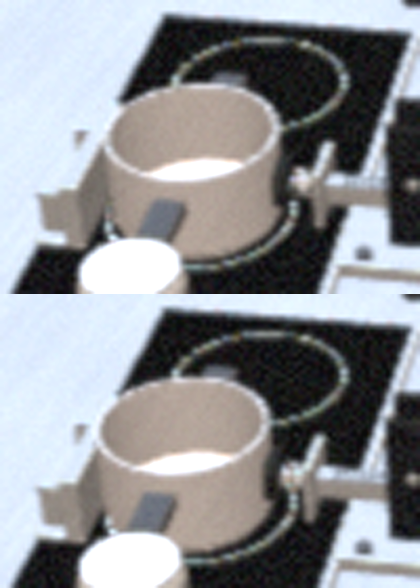

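```bash
cat > adv.py <<'E'
import sys
from h import *
st=np.load("stove.npy"); k=8
up=lambda im:cv2.resize(cv2.GaussianBlur(im,(0,0),.5),None,fx=k,fy=k,interpolation=cv2.INTER_CUBIC)
def run(a,b):
    A=cv2.imread(f"pics/{a}_raw.png");B=cv2.imread(f"pics/{b}_raw.png")
    for nm,(x,y,w,h),P in [("rim",(238,183,46,24),(0,0,.082)),("handle",(247,210,14,14),(0,.08,.06)),("plate",(295,196,9,26),(-.115,0,.045)),("platetop",(296,196,8,9),(-.115,0,.06))]:
        tpl=up(A[y:y+h,x:x+w]); L=26
        reg=up(B[y-4:y+h+4,x-L:x+w+3]); r=cv2.matchTemplate(reg,tpl,cv2.TM_CCOEFF_NORMED); _,v,_,l=cv2.minMaxLoc(r)
        d=np.array([l[0]/k-L,l[1]/k-4]); p0=proj(SIDE,T(st,P)); J=(proj(SIDE,T(st,(P[0]+.02,P[1],P[2])))-p0)/20
        res=d-J*(d@J)/(J@J)
        print(b,nm,"d",d.round(2),"mm %.1f"%(d@J/(J@J)),"perp px %.2f"%np.linalg.norm(res),"score %.2f"%v)
for b in sys.argv[2:]: run(sys.argv[1],b)
E
python3 adv.py f p1 p2 p3 p4
```

```text
p1 rim d [0. 0.] mm 0.0 perp px 0.00 score 1.00
p1 handle d [0.12 0.  ] mm -0.4 perp px 0.01 score 1.00
p1 plate d [-2.38 -0.12] mm 7.1 perp px 0.07 score 0.83
p1 platetop d [-9.62  4.  ] mm 27.3 perp px 4.78 score 0.80
p2 rim d [0. 0.] mm 0.0 perp px 0.00 score 1.00
p2 handle d [0.12 0.  ] mm -0.4 perp px 0.01 score 1.00
p2 plate d [1.38 0.12] mm -4.1 perp px 0.01 score 0.70
p2 platetop d [-11.88   4.  ] mm 34.0 perp px 4.96 score 0.79
p3 rim d [0. 0.] mm 0.0 perp px 0.00 score 1.00
p3 handle d [0.12 0.  ] mm -0.4 perp px 0.01 score 1.00
p3 plate d [-0.12  0.5 ] mm 0.2 perp px 0.51 score 0.77
p3 platetop d [-13.5   4. ] mm 38.7 perp px 5.09 score 0.85
p4 rim d [-1.62  0.  ] mm 4.9 perp px 0.13 score 0.94
p4 handle d [-1.88 -0.38] mm 5.5 perp px 0.21 score 0.96
p4 plate d [-0.38  0.75] mm 0.9 perp px 0.78 score 0.78
p4 platetop d [-16.   4.] mm 46.1 perp px 5.30 score 0.84
```

Run:
```python
from workcell import robot
from ov import *
f=robot.camera("top")["frame"]; cv2.imwrite("pics/g_top_raw.png",f)
fs=cv2.imread("pics/p4_raw.png"); st=np.load("stove.npy"); 
pan=list(T(st,(.008,0,0))[:2])+[st[2]]
draw(fs,f,st,pan,"g",gb=-.2176,roiS=(210,160,107,80),roiT=(290,90,107,80))
```

```text
(no output)
```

View pics/g_t.png

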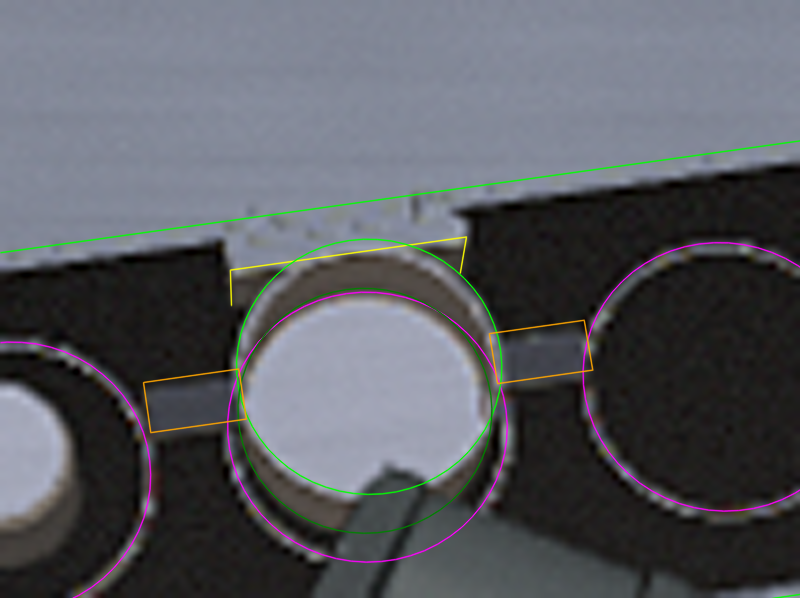

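View pics/g_s.png

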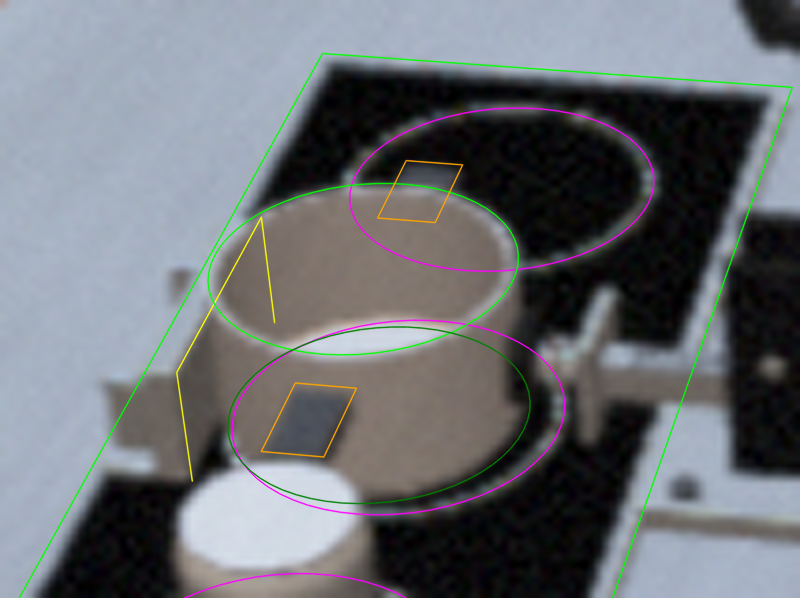

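Side-view template shifts put the pan at +5.2 mm so far. The spring reads about 4 mm squeezed (plate-to-pad 102 px against 121 px free, at 4 px/mm). Either at or just short of the stop, one more full pump gives about 8–12 mm of squeeze, which is safe against the 24 mm limit.

carry_out --plan '[{"dx":0,"dy":0,"dz":0,"ax":0,"ay":0,"az":0,"claw":40},{"dx":0,"dy":0,"dz":0,"ax":0,"ay":0,"az":0,"claw":52},{"dx":0,"dy":0,"dz":0,"ax":0,"ay":0,"az":0,"claw":66},{"dx":0,"dy":0,"dz":0,"ax":0,"ay":0,"az":0,"claw":66},{"dx":0,"dy":0,"dz":0,"ax":0,"ay":0,"az":0,"claw":66},{"dx":0,"dy":0,"dz":0,"ax":0,"ay":0,"az":0,"claw":66},{"dx":0,"dy":0,"dz":0,"ax":0,"ay":0,"az":0,"claw":66},{"dx":0,"dy":0,"dz":0,"ax":0,"ay":0,"az":0,"claw":58},{"dx":0,"dy":0,"dz":0,"ax":0,"ay":0,"az":0,"claw":50},{"dx":0,"dy":0,"dz":0,"ax":0,"ay":0,"az":0,"claw":44},{"dx":0,"dy":0,"dz":0,"ax":0,"ay":0,"az":0,"claw":38},{"dx":0,"dy":0,"dz":0,"ax":0,"ay":0,"az":0,"claw":33},{"dx":0,"dy":0,"dz":0,"ax":0,"ay":0,"az":0,"claw":28},{"dx":0,"dy":0,"dz":0,"ax":0,"ay":0,"az":0,"claw":28},{"dx":0,"dy":0,"dz":0,"ax":0,"ay":0,"az":0,"claw":28},{"dx":0,"dy":0,"dz":0,"ax":0,"ay":0,"az":0,"claw":28},{"dx":0,"dy":0,"dz":0,"ax":0,"ay":0,"az":0,"claw":28}]' --squeeze 30

```text
t: 14.58
position: [0.4253, -0.0565, 0.153]
orientation: [[0.989, 0.145, 0.003], [0.145, -0.989, -0.003], [0.003, 0.004, -1.0]]
ft_force: [-4.2, -2.9, 14.4]
grip_width: 0.0306
```

```bash
python3 look.py p5 270,180,67,50; python3 adv.py f p5 | grep -v plate;  python3 - <<'E'
import cv2,numpy as np
o=[]
for t in("p1","p2","p3","p4","p5"):
    im=cv2.imread(f"pics/{t}_raw.png")[195:222,272:318]; o.append(np.clip(cv2.resize(im,None,fx=8,fy=8,interpolation=cv2.INTER_CUBIC).astype(float)*1.4+25,0,255).astype(np.uint8))
o.append(np.zeros_like(o[0])); z=np.hstack([np.vstack(o[:3]),np.vstack(o[3:])])
for x in range(0,z.shape[1],40): z[::4,x]=(0,0,255)
cv2.imwrite("pics/cmp3.png",z); print(z.shape)
E
```

```text
t 14.63 pos [ 0.4253 -0.0565  0.1531] yaw 8.32 tilt [ 0.0033 -0.0031] F [-3.91 -3.98 14.82] w 0.0307 j [-2.250e+01  2.320e+01  1.141e+02 -1.000e-01  4.250e+01 -3.070e+01]
tcp in stove -0.2015 -0.0006
p5 rim d [-2.38  0.  ] mm 7.1 perp px 0.19 score 0.91
p5 handle d [-2.62 -0.38] mm 7.7 perp px 0.15 score 0.93
(648, 736, 3)
```

View pics/p5.png

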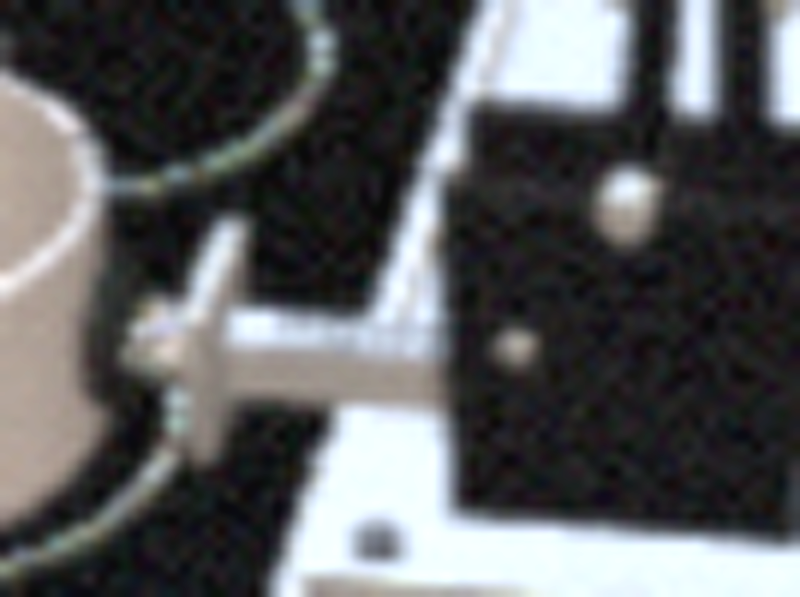

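View pics/cmp3.png

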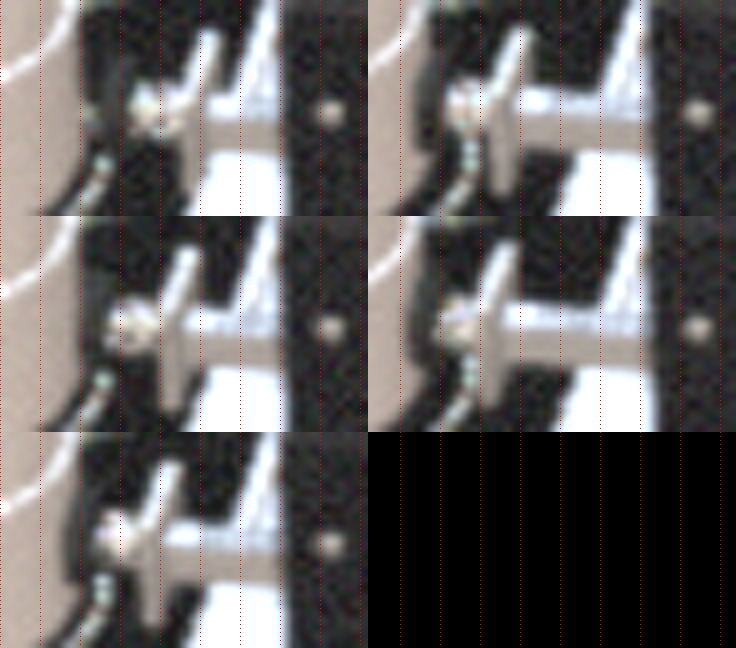

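At p5 the pan is +7.4 mm total, with a last step of only 2.2 mm while the plate moved about 5–6 mm, so it met the stop during that pump. The spring is now about 5–6 mm squeezed. That is snug but not yet "clearly squeezed", and one more pump gives about 11–13 mm.

carry_out --plan '[{"dx":0,"dy":0,"dz":0,"ax":0,"ay":0,"az":0,"claw":40},{"dx":0,"dy":0,"dz":0,"ax":0,"ay":0,"az":0,"claw":52},{"dx":0,"dy":0,"dz":0,"ax":0,"ay":0,"az":0,"claw":66},{"dx":0,"dy":0,"dz":0,"ax":0,"ay":0,"az":0,"claw":66},{"dx":0,"dy":0,"dz":0,"ax":0,"ay":0,"az":0,"claw":66},{"dx":0,"dy":0,"dz":0,"ax":0,"ay":0,"az":0,"claw":66},{"dx":0,"dy":0,"dz":0,"ax":0,"ay":0,"az":0,"claw":66},{"dx":0,"dy":0,"dz":0,"ax":0,"ay":0,"az":0,"claw":58},{"dx":0,"dy":0,"dz":0,"ax":0,"ay":0,"az":0,"claw":50},{"dx":0,"dy":0,"dz":0,"ax":0,"ay":0,"az":0,"claw":44},{"dx":0,"dy":0,"dz":0,"ax":0,"ay":0,"az":0,"claw":38},{"dx":0,"dy":0,"dz":0,"ax":0,"ay":0,"az":0,"claw":33},{"dx":0,"dy":0,"dz":0,"ax":0,"ay":0,"az":0,"claw":28},{"dx":0,"dy":0,"dz":0,"ax":0,"ay":0,"az":0,"claw":28},{"dx":0,"dy":0,"dz":0,"ax":0,"ay":0,"az":0,"claw":28},{"dx":0,"dy":0,"dz":0,"ax":0,"ay":0,"az":0,"claw":28},{"dx":0,"dy":0,"dz":0,"ax":0,"ay":0,"az":0,"claw":28}]' --squeeze 30

```text
t: 16.05
position: [0.4253, -0.0566, 0.1532]
orientation: [[0.989, 0.145, 0.003], [0.145, -0.989, -0.003], [0.003, 0.004, -1.0]]
ft_force: [-3.8, -3.9, 16.4]
grip_width: 0.0305
```

```bash
python3 look.py p6 270,180,67,50; python3 adv.py f p6 | grep -v plate;  python3 - <<'E'
import cv2,numpy as np
o=[]
for t in("f","p1","p2","p4","p5","p6"):
    im=cv2.imread(f"pics/{t}_raw.png")[195:220,268:314]; o.append(np.clip(cv2.resize(im,None,fx=8,fy=8,interpolation=cv2.INTER_CUBIC).astype(float)*1.4+25,0,255).astype(np.uint8))
z=np.hstack([np.vstack(o[:3]),np.vstack(o[3:])])
cv2.imwrite("pics/cmp4.png",z); print(z.shape)
# intensity profiles: row through upper part of head plate & row through spring centre
from h import *
st=np.load("stove.npy")
for t in("f","p1","p2","p3","p4","p5","p6"):
    im=cv2.GaussianBlur(cv2.cvtColor(cv2.imread(f"pics/{t}_raw.png"),cv2.COLOR_BGR2GRAY),(0,0),.5)
    print(t,"row201",im[201,284:306].tolist()); print("   row208",im[208,274:306].tolist())
E
```

```text
t 16.10 pos [ 0.4253 -0.0566  0.1532] yaw 8.33 tilt [ 0.0034 -0.0032] F [-4.47 -3.48 16.6 ] w 0.0304 j [-2.250e+01  2.310e+01  1.141e+02 -1.000e-01  4.250e+01 -3.070e+01]
tcp in stove -0.2015 -0.0007
p6 rim d [-2.38  0.  ] mm 7.1 perp px 0.19 score 0.91
p6 handle d [-2.62 -0.38] mm 7.7 perp px 0.15 score 0.93
(600, 736, 3)
f row201 [5, 7, 7, 9, 7, 12, 12, 9, 11, 9, 12, 10, 10, 15, 55, 129, 156, 121, 93, 142, 166, 140]
   row208 [110, 110, 107, 106, 104, 103, 98, 92, 86, 61, 24, 11, 16, 25, 32, 31, 54, 94, 123, 146, 160, 151, 130, 117, 108, 100, 123, 154, 168, 169, 155, 129]
p1 row201 [11, 17, 15, 15, 13, 5, 9, 9, 15, 12, 11, 42, 105, 152, 133, 70, 26, 23, 71, 140, 165, 141]
   row208 [111, 109, 109, 106, 103, 101, 97, 92, 84, 64, 40, 33, 32, 41, 90, 129, 147, 147, 135, 145, 140, 121, 102, 105, 142, 163, 168, 162, 146, 139, 137, 136]
p2 row201 [17, 8, 4, 5, 10, 4, 9, 8, 25, 72, 132, 138, 91, 40, 12, 11, 12, 23, 71, 142, 166, 139]
   row208 [110, 110, 107, 107, 103, 102, 94, 70, 41, 30, 36, 72, 122, 135, 132, 138, 147, 138, 116, 97, 100, 134, 159, 163, 158, 141, 143, 138, 131, 129, 136
[... 357 characters left out ...]
 140, 166, 139]
   row208 [107, 105, 96, 71, 39, 26, 30, 64, 114, 132, 128, 142, 139, 117, 98, 92, 121, 147, 157, 159, 142, 131, 136, 139, 141, 142, 140, 135, 138, 131, 135, 129]
p5 row201 [11, 20, 66, 130, 152, 120, 64, 14, 4, 7, 9, 8, 4, 12, 6, 7, 14, 20, 69, 141, 166, 140]
   row208 [107, 99, 75, 42, 30, 30, 55, 97, 110, 123, 134, 121, 103, 94, 105, 133, 149, 152, 150, 143, 142, 141, 138, 128, 127, 128, 141, 139, 142, 137, 143, 136]
p6 row201 [6, 38, 103, 148, 131, 74, 34, 8, 12, 5, 3, 10, 10, 12, 9, 8, 9, 23, 71, 139, 167, 140]
   row208 [107, 98, 75, 44, 32, 31, 59, 98, 105, 110, 113, 104, 96, 107, 130, 146, 151, 143, 129, 137, 136, 138, 132, 137, 136, 140, 140, 146, 142, 135, 134, 131]
```

View pics/cmp4.png

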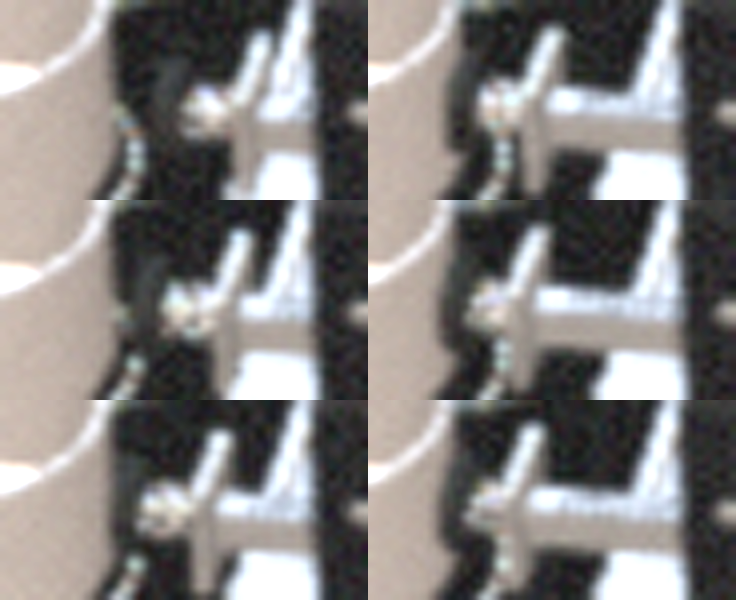

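View pics/p6.png

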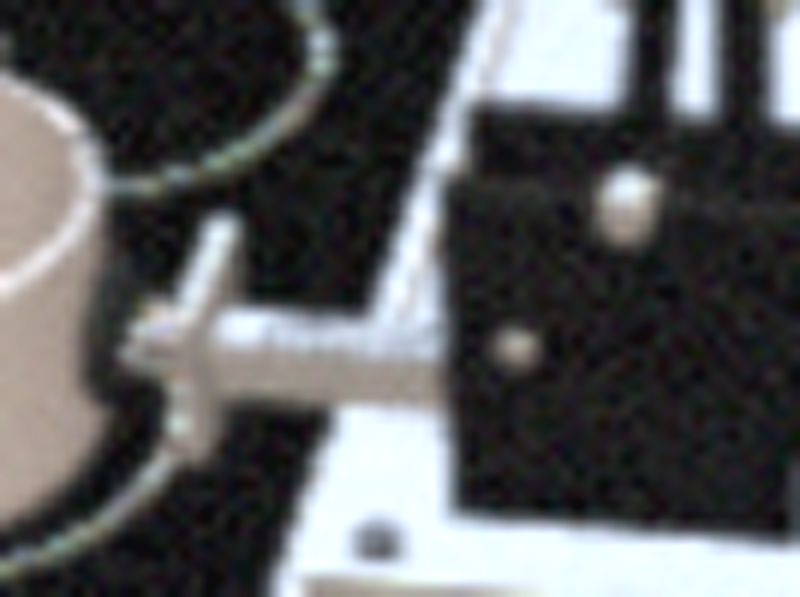

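The last pump moved the jaw only about 1.6 mm (plate centroid −0.54 px). From profile edges the plate-to-pad distance fell from 9.6 px (free) to 6.97 px, so the spring is about 7.8 mm squeezed and the pan did not move (at the stop). I'll hold a bit longer with a slightly firmer grip to see whether the stroke was incomplete.

carry_out --plan '[{"dx":0,"dy":0,"dz":0,"ax":0,"ay":0,"az":0,"claw":27},{"dx":0,"dy":0,"dz":0,"ax":0,"ay":0,"az":0,"claw":27},{"dx":0,"dy":0,"dz":0,"ax":0,"ay":0,"az":0,"claw":27},{"dx":0,"dy":0,"dz":0,"ax":0,"ay":0,"az":0,"claw":27},{"dx":0,"dy":0,"dz":0,"ax":0,"ay":0,"az":0,"claw":27},{"dx":0,"dy":0,"dz":0,"ax":0,"ay":0,"az":0,"claw":27}]' --squeeze 38

```text
t: 16.6
position: [0.4252, -0.0566, 0.1532]
orientation: [[0.989, 0.145, 0.003], [0.145, -0.989, -0.003], [0.003, 0.004, -1.0]]
ft_force: [-6.0, -4.4, 17.1]
grip_width: 0.0305
```

```bash
cat > spr.py <<'E'
import sys
from h import *
for t in sys.argv[1:]:
    im=cv2.GaussianBlur(cv2.cvtColor(cv2.imread(f"pics/{t}_raw.png"),cv2.COLOR_BGR2GRAY),(0,0),.5).astype(float)
    r=im[201,280:301].copy()-12; r[r<0]=0; i=r.argmax(); lo,hi=max(i-3,0),i+4
    pl=280+np.sum(np.arange(lo,hi)*r[lo:hi])/r[lo:hi].sum()
    q=im[208]; 
    # dark pad minimum left of spring, then rising crossing 75
    j=int(pl)-5
    while q[j]>75 : j-=1
    e=j+(75-q[j])/(q[j+1]-q[j]); print(t,"plate %.2f pad %.2f gap %.2f  squeeze mm %.1f"%(pl,e,pl-e,(9.6-(pl-e))/.337))
E
python3 look.py p7 260,140,133,100; python3 spr.py p1 p2 p3 p4 p5 p6 p7
```

```text
t 16.65 pos [ 0.4252 -0.0566  0.1532] yaw 8.33 tilt [ 0.0034 -0.0033] F [-5.15 -3.01 16.61] w 0.0306 j [-2.250e+01  2.310e+01  1.141e+02 -1.000e-01  4.250e+01 -3.070e+01]
tcp in stove -0.2016 -0.0007
p1 plate 297.28 pad 287.69 gap 9.58  squeeze mm 0.1
p2 plate 294.66 pad 285.06 gap 9.60  squeeze mm -0.0
p3 plate 292.08 pad 283.59 gap 8.49  squeeze mm 3.3
p4 plate 289.89 pad 281.22 gap 8.67  squeeze mm 2.7
p5 plate 287.93 pad 280.48 gap 7.46  squeeze mm 6.4
p6 plate 287.36 pad 280.41 gap 6.95  squeeze mm 7.9
p7 plate 287.33 pad 280.40 gap 6.93  squeeze mm 7.9
```

View pics/p7.png

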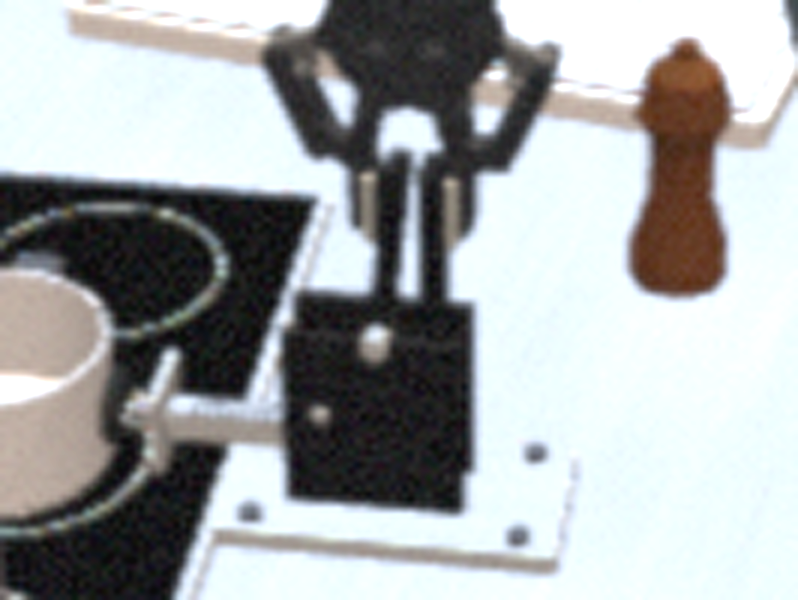

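The stroke is complete: the levers are together at 30.5 mm and the squeeze estimate is steady at about 8 mm. I'd like a bit more margin on "clearly squeezed", so I'll release and check whether the jaw holds and the trigger fully returns.

carry_out --plan '[{"dx":0,"dy":0,"dz":0,"ax":0,"ay":0,"az":0,"claw":40},{"dx":0,"dy":0,"dz":0,"ax":0,"ay":0,"az":0,"claw":52},{"dx":0,"dy":0,"dz":0,"ax":0,"ay":0,"az":0,"claw":66},{"dx":0,"dy":0,"dz":0,"ax":0,"ay":0,"az":0,"claw":68},{"dx":0,"dy":0,"dz":0,"ax":0,"ay":0,"az":0,"claw":68},{"dx":0,"dy":0,"dz":0,"ax":0,"ay":0,"az":0,"claw":68},{"dx":0,"dy":0,"dz":0,"ax":0,"ay":0,"az":0,"claw":68}]' --squeeze 30

```text
t: 17.23
position: [0.4235, -0.0549, 0.151]
orientation: [[0.99, 0.144, -0.002], [0.144, -0.99, 0.001], [-0.002, -0.001, -1.0]]
ft_force: [0.4, 0.4, 0.7]
grip_width: 0.0678
```

```bash
python3 look.py r7 260,140,133,100; python3 spr.py p6 r7
```

```text
t 17.28 pos [ 0.4237 -0.055   0.1511] yaw 8.28 tilt [-0.0013  0.0004] F [-0.07  0.52  0.76] w 0.0682 j [-22.4  23.4 114.2  -0.   42.5 -30.7]
tcp in stove -0.2028 0.0011
p6 plate 287.36 pad 280.41 gap 6.95  squeeze mm 7.9
r7 plate 287.91 pad 280.39 gap 7.52  squeeze mm 6.2
```

View pics/r7.png

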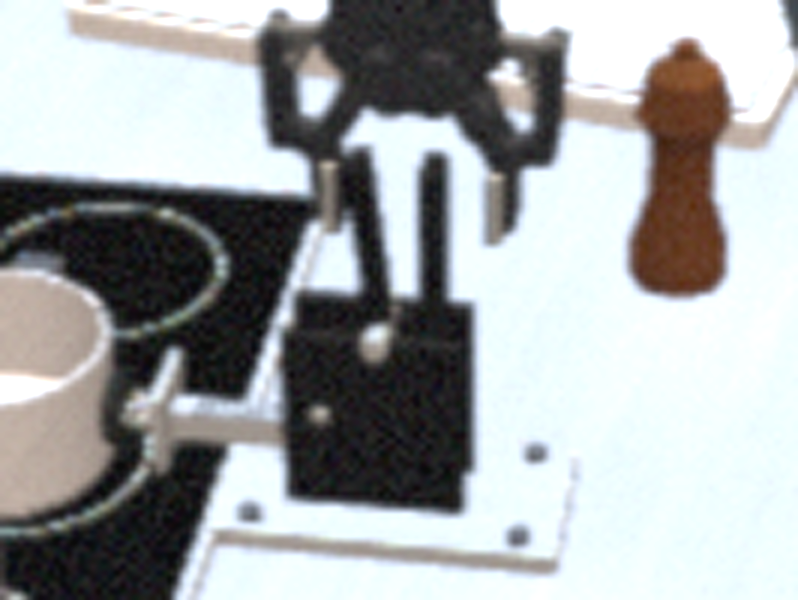

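On release the jaw slipped back about 1.7 mm (plate 287.91), so under load the stroke yields less than 8 mm. The trigger does return fully. Pumping once more, more slowly, to see the effect.

carry_out --plan '[{"dx":0.001,"dy":0,"dz":0,"ax":0,"ay":0,"az":0,"claw":58},{"dx":0.001,"dy":0,"dz":0,"ax":0,"ay":0,"az":0,"claw":54},{"dx":0.001,"dy":0,"dz":0,"ax":0,"ay":0,"az":0,"claw":50},{"dx":0.001,"dy":0,"dz":0,"ax":0,"ay":0,"az":0,"claw":47},{"dx":0.001,"dy":0,"dz":0,"ax":0,"ay":0,"az":0,"claw":44},{"dx":0.001,"dy":0,"dz":0,"ax":0,"ay":0,"az":0,"claw":41},{"dx":0.001,"dy":0,"dz":0,"ax":0,"ay":0,"az":0,"claw":38},{"dx":0.001,"dy":0,"dz":0,"ax":0,"ay":0,"az":0,"claw":36},{"dx":0.001,"dy":0,"dz":0,"ax":0,"ay":0,"az":0,"claw":34},{"dx":0.001,"dy":0,"dz":0,"ax":0,"ay":0,"az":0,"claw":32},{"dx":0.001,"dy":0,"dz":0,"ax":0,"ay":0,"az":0,"claw":30},{"dx":0.001,"dy":0,"dz":0,"ax":0,"ay":0,"az":0,"claw":28},{"dx":0.001,"dy":0,"dz":0,"ax":0,"ay":0,"az":0,"claw":28},{"dx":0.001,"dy":0,"dz":0,"ax":0,"ay":0,"az":0,"claw":28},{"dx":0.001,"dy":0,"dz":0,"ax":0,"ay":0,"az":0,"claw":28},{"dx":0.001,"dy":0,"dz":0,"ax":0,"ay":0,"az":0,"claw":28}]' --squeeze 35

```text
t: 18.62
position: [0.4252, -0.0564, 0.1534]
orientation: [[0.989, 0.145, 0.001], [0.145, -0.989, -0.003], [0.001, 0.003, -1.0]]
ft_force: [-8.1, -3.6, 20.7]
grip_width: 0.0306
```

```bash
python3 look.py p8 270,180,67,50; python3 spr.py p5 p6 r7 p8; python3 adv.py f p8|grep -v plate
```

```text
t 18.67 pos [ 0.4252 -0.0564  0.1533] yaw 8.35 tilt [ 0.0012 -0.0033] F [-7.51 -4.22 20.25] w 0.0304 j [-22.5  23.1 114.   -0.2  42.7 -30.6]
tcp in stove -0.2015 -0.0005
p5 plate 287.93 pad 280.48 gap 7.46  squeeze mm 6.4
p6 plate 287.36 pad 280.41 gap 6.95  squeeze mm 7.9
r7 plate 287.91 pad 280.39 gap 7.52  squeeze mm 6.2
p8 plate 287.37 pad 280.44 gap 6.93  squeeze mm 7.9
p8 rim d [-2.38  0.  ] mm 7.1 perp px 0.19 score 0.91
p8 handle d [-2.62 -0.38] mm 7.7 perp px 0.15 score 0.93
```

View pics/p8.png

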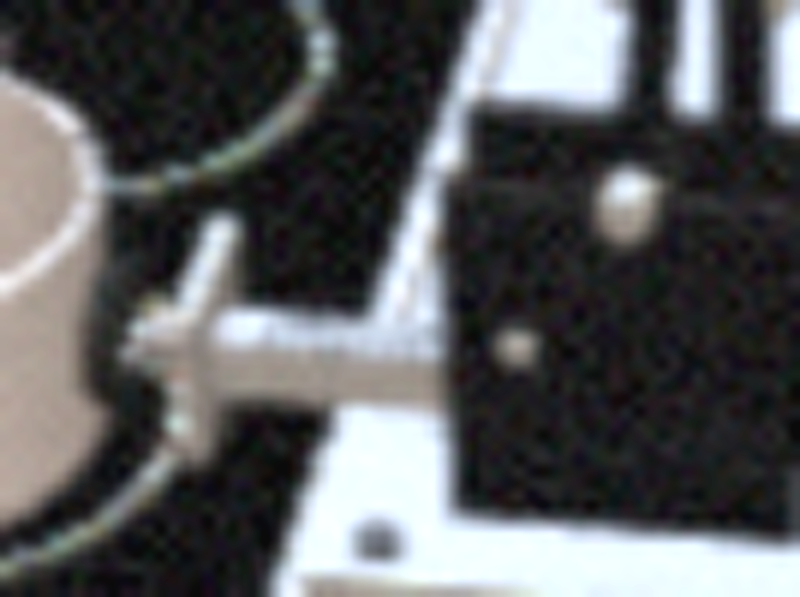

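The result is identical: 287.37 squeezed and 287.91 let go. The pump has stalled at this load, and the extra grip force (35–38 N) changed nothing. One diagnostic cycle: let go fully and longer, squeeze halfway, and look at where in the stroke the jaw moves.

carry_out --plan '[{"dx":0,"dy":0,"dz":0,"ax":0,"ay":0,"az":0,"claw":45},{"dx":0,"dy":0,"dz":0,"ax":0,"ay":0,"az":0,"claw":60},{"dx":0,"dy":0,"dz":0,"ax":0,"ay":0,"az":0,"claw":72},{"dx":0,"dy":0,"dz":0,"ax":0,"ay":0,"az":0,"claw":72},{"dx":0,"dy":0,"dz":0,"ax":0,"ay":0,"az":0,"claw":72},{"dx":0,"dy":0,"dz":0,"ax":0,"ay":0,"az":0,"claw":72},{"dx":0,"dy":0,"dz":0,"ax":0,"ay":0,"az":0,"claw":72},{"dx":0,"dy":0,"dz":0,"ax":0,"ay":0,"az":0,"claw":72},{"dx":0,"dy":0,"dz":0,"ax":0,"ay":0,"az":0,"claw":60},{"dx":0,"dy":0,"dz":0,"ax":0,"ay":0,"az":0,"claw":50},{"dx":0,"dy":0,"dz":0,"ax":0,"ay":0,"az":0,"claw":44},{"dx":0,"dy":0,"dz":0,"ax":0,"ay":0,"az":0,"claw":40},{"dx":0,"dy":0,"dz":0,"ax":0,"ay":0,"az":0,"claw":40},{"dx":0,"dy":0,"dz":0,"ax":0,"ay":0,"az":0,"claw":40},{"dx":0,"dy":0,"dz":0,"ax":0,"ay":0,"az":0,"claw":40}]' --squeeze 35

```text
t: 19.92
position: [0.4298, -0.056, 0.1527]
orientation: [[0.99, 0.143, 0.01], [0.143, -0.99, -0.002], [0.01, 0.004, -1.0]]
ft_force: [6.3, 2.6, 3.9]
grip_width: 0.0402
```

```bash
python3 look.py q9 260,140,133,100; python3 spr.py r7 p8 q9
```

```text
t 19.97 pos [ 0.4298 -0.056   0.1528] yaw 8.20 tilt [ 0.0102 -0.0022] F [5.61 2.86 4.14] w 0.0403 j [-22.3  23.3 113.8   0.2  42.3 -30.7]
tcp in stove -0.1969 -0.0008
r7 plate 287.91 pad 280.39 gap 7.52  squeeze mm 6.2
p8 plate 287.37 pad 280.44 gap 6.93  squeeze mm 7.9
q9 plate 287.78 pad 280.44 gap 7.35  squeeze mm 6.7
```

View pics/q9.png

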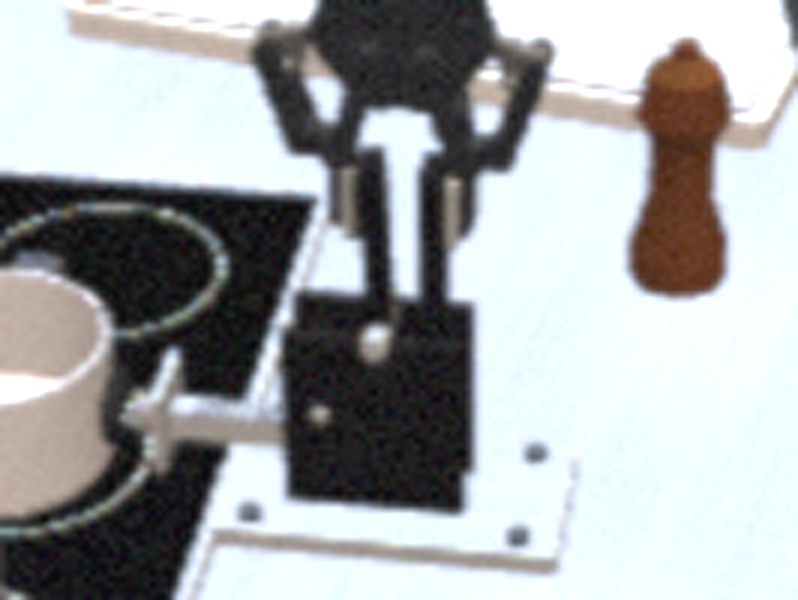

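At about a quarter of the trigger stroke the jaw moved about 0.4 mm, so it behaves elastically under load. All geometry agrees:
- Pad at the pan and pan at the stop gives a start advance of about 13–14 mm.
- Current advance is about 51 mm.
- Squeeze is about 8 mm.

One more quick, complete pump, then I'll settle.

carry_out --plan '[{"dx":0,"dy":0,"dz":0,"ax":0,"ay":0,"az":0,"claw":70},{"dx":0,"dy":0,"dz":0,"ax":0,"ay":0,"az":0,"claw":70},{"dx":0,"dy":0,"dz":0,"ax":0,"ay":0,"az":0,"claw":70},{"dx":0,"dy":0,"dz":0,"ax":0,"ay":0,"az":0,"claw":70},{"dx":0,"dy":0,"dz":0,"ax":0,"ay":0,"az":0,"claw":70},{"dx":0,"dy":0,"dz":0,"ax":0,"ay":0,"az":0,"claw":70},{"dx":0,"dy":0,"dz":0,"ax":0,"ay":0,"az":0,"claw":70},{"dx":0,"dy":0,"dz":0,"ax":0,"ay":0,"az":0,"claw":26},{"dx":0,"dy":0,"dz":0,"ax":0,"ay":0,"az":0,"claw":26},{"dx":0,"dy":0,"dz":0,"ax":0,"ay":0,"az":0,"claw":26},{"dx":0,"dy":0,"dz":0,"ax":0,"ay":0,"az":0,"claw":26},{"dx":0,"dy":0,"dz":0,"ax":0,"ay":0,"az":0,"claw":26},{"dx":0,"dy":0,"dz":0,"ax":0,"ay":0,"az":0,"claw":26},{"dx":0,"dy":0,"dz":0,"ax":0,"ay":0,"az":0,"claw":26},{"dx":0,"dy":0,"dz":0,"ax":0,"ay":0,"az":0,"claw":26}]' --squeeze 38

```text
t: 21.22
position: [0.4252, -0.0565, 0.1532]
orientation: [[0.989, 0.146, 0.001], [0.146, -0.989, -0.003], [0.001, 0.004, -1.0]]
ft_force: [-8.3, -6.0, 18.4]
grip_width: 0.0303
```

```bash
python3 look.py p10 270,180,67,50; python3 spr.py r7 p8 q9 p10; python3 adv.py f p10|grep -v plate
python3 - <<'E'
import cv2,numpy as np
o=[]
for t in("f","p2","p10"):
    im=cv2.imread(f"pics/{t}_raw.png")[190:225,266:316]; o.append(np.clip(cv2.resize(im,None,fx=11,fy=11,interpolation=cv2.INTER_LANCZOS4).astype(float)*2+30,0,255).astype(np.uint8)[90:285])
cv2.imwrite("pics/cmp5.png",np.vstack(o)); print(np.vstack(o).shape)
E
```

```text
t 21.27 pos [ 0.4252 -0.0565  0.1531] yaw 8.37 tilt [ 0.0012 -0.0034] F [-7.54 -5.   18.22] w 0.0304 j [-22.5  23.2 114.   -0.2  42.7 -30.7]
tcp in stove -0.2016 -0.0006
r7 plate 287.91 pad 280.39 gap 7.52  squeeze mm 6.2
p8 plate 287.37 pad 280.44 gap 6.93  squeeze mm 7.9
q9 plate 287.78 pad 280.44 gap 7.35  squeeze mm 6.7
p10 plate 286.98 pad 280.36 gap 6.62  squeeze mm 8.8
p10 rim d [-2.38  0.  ] mm 7.1 perp px 0.19 score 0.91
p10 handle d [-2.62 -0.38] mm 7.7 perp px 0.15 score 0.93
(585, 550, 3)
```

View pics/cmp5.png

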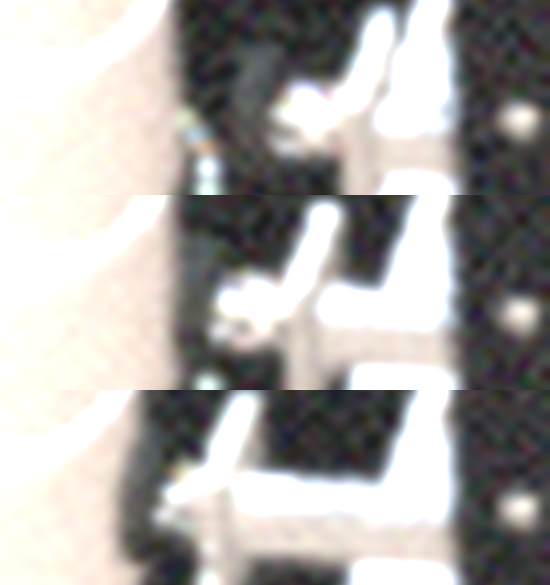

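A quick pump helped: squeeze is now about 8.8 mm by profile, or 8–10 mm by visible coil length (about 11 mm left of 20–22), with the pan still flush. One more of the same can reach at most about 15 mm, still well short of solid.

carry_out --plan '[{"dx":0,"dy":0,"dz":0,"ax":0,"ay":0,"az":0,"claw":70},{"dx":0,"dy":0,"dz":0,"ax":0,"ay":0,"az":0,"claw":70},{"dx":0,"dy":0,"dz":0,"ax":0,"ay":0,"az":0,"claw":70},{"dx":0,"dy":0,"dz":0,"ax":0,"ay":0,"az":0,"claw":70},{"dx":0,"dy":0,"dz":0,"ax":0,"ay":0,"az":0,"claw":70},{"dx":0,"dy":0,"dz":0,"ax":0,"ay":0,"az":0,"claw":70},{"dx":0,"dy":0,"dz":0,"ax":0,"ay":0,"az":0,"claw":70},{"dx":0,"dy":0,"dz":0,"ax":0,"ay":0,"az":0,"claw":26},{"dx":0,"dy":0,"dz":0,"ax":0,"ay":0,"az":0,"claw":26},{"dx":0,"dy":0,"dz":0,"ax":0,"ay":0,"az":0,"claw":26},{"dx":0,"dy":0,"dz":0,"ax":0,"ay":0,"az":0,"claw":26},{"dx":0,"dy":0,"dz":0,"ax":0,"ay":0,"az":0,"claw":26},{"dx":0,"dy":0,"dz":0,"ax":0,"ay":0,"az":0,"claw":26},{"dx":0,"dy":0,"dz":0,"ax":0,"ay":0,"az":0,"claw":26},{"dx":0,"dy":0,"dz":0,"ax":0,"ay":0,"az":0,"claw":26}]' --squeeze 38

```text
t: 22.52
position: [0.4252, -0.0565, 0.1531]
orientation: [[0.989, 0.146, 0.001], [0.146, -0.989, -0.003], [0.001, 0.003, -1.0]]
ft_force: [-7.3, -4.9, 18.1]
grip_width: 0.0303
```

```bash
python3 look.py p11 270,180,67,50; python3 spr.py p8 p10 p11; python3 adv.py f p11|grep -v plate
```

```text
t 22.57 pos [ 0.4252 -0.0565  0.1531] yaw 8.36 tilt [ 0.0012 -0.0033] F [-6.81 -4.59 19.06] w 0.0308 j [-22.5  23.2 114.   -0.2  42.7 -30.7]
tcp in stove -0.2016 -0.0006
p8 plate 287.37 pad 280.44 gap 6.93  squeeze mm 7.9
p10 plate 286.98 pad 280.36 gap 6.62  squeeze mm 8.8
p11 plate 287.15 pad 280.35 gap 6.80  squeeze mm 8.3
p11 rim d [-2.38  0.  ] mm 7.1 perp px 0.19 score 0.91
p11 handle d [-2.62 -0.38] mm 7.7 perp px 0.15 score 0.93
```

View pics/p11.png

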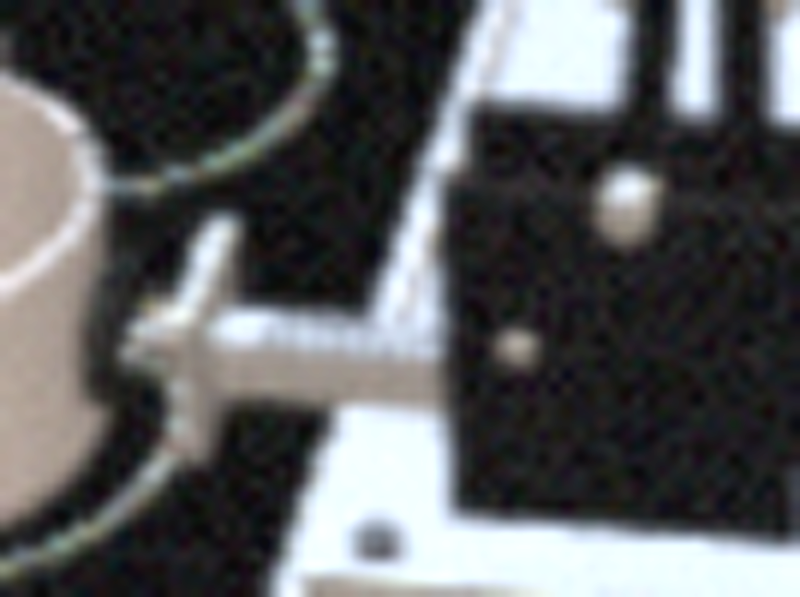

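Squeeze is steady at about 8.3–8.8 mm (about 35% of solid) while held, so the clamp gives no more at this load. It is clearly squeezed and well short of solid. Final whole-scene check.

```bash
python3 - <<'E'
from workcell import robot
import cv2
a=robot.camera("side")["frame"];b=robot.camera("top")["frame"]
cv2.imwrite("pics/z_side.png",a);cv2.imwrite("pics/zz_raw.png",a);cv2.imwrite("pics/z_top.png",b)
E
python3 spr.py p11 zz; python3 st.py
```

```text
p11 plate 287.15 pad 280.35 gap 6.80  squeeze mm 8.3
zz plate 287.17 pad 280.37 gap 6.81  squeeze mm 8.3
t 22.67 pos [ 0.4252 -0.0565  0.1531] yaw 8.37 tilt [ 0.0011 -0.0033] F [-7.42 -5.12 18.31] w 0.0306 j [-22.5  23.2 114.   -0.2  42.7 -30.7]
```

View pics/z_side.png

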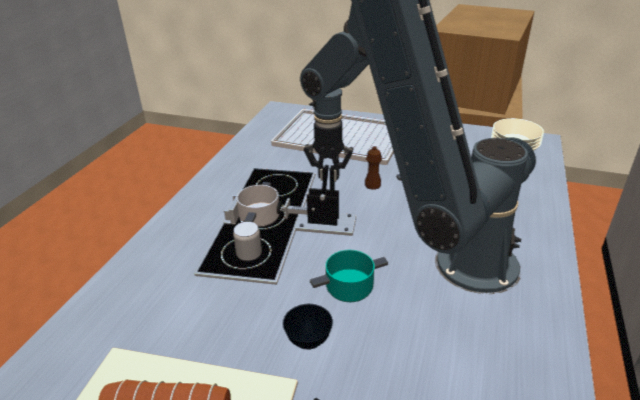

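View pics/z_top.png

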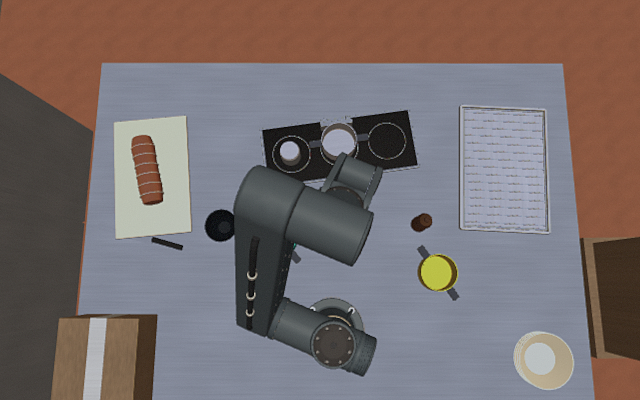

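The pan is at top (339,142), against the stop on the middle ring. The canister (290,152), bowl (220,225) and mill (421,222) are in place, and the trigger is held squeezed. Handing in.

```bash
python3 -c "
from workcell import robot
print(robot.job_done())"
```

```text
the job is handed in; nothing more can be done
None
```

The job is handed in at about 22.7 s: the pan is on the middle ring against the stop, the pad presses it, and the trigger is still held squeezed. No verdict came back.

- **Pan:** I took the aluminium pan by its right handle, slid it about 170 mm along the glass at constant height, and released it on the middle ring. The pumping then pushed it about 7.4 mm further. It stopped moving while the jaw still advanced, so I take it to be against the stop.
- **Clamp:** I gave five full pumps, then several more under load. The last pictures show the pad's spring squeezed about 8.3 mm (profile readings 8–9 mm, coil length in the picture 8–10 mm) of 24 mm to solid. The trigger is fully closed, at 30.5 mm across both levers.
- **Surroundings:** In the final pictures the canister, bowl and mill stand where they were. The highest force I read at the wrist was about 23 N.

These checks disagreed or stayed uncertain:
- **Jaw stroke under load:** The jaw stopped gaining 8 mm per pump. The extra pumps moved it only about 1–2 mm, and in the one release I measured it slipped back about 1.7 mm. I could not explain why.
- **Squeeze figure:** It comes only from pixel distances and is good to about 1.5 mm. An early estimate of the jaw's start position suggested about 10 mm instead.
- **Stove position:** The two cameras disagreed by about 3 mm along the clamp direction, so "against the stop" rests on the pan no longer moving, not on a measured gap.

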